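# Put the carving knives and blocks away under the drying shelf

## Task

Clear up after the carving class: lay the two carving knives flat and side by side in the long tray, handles to the front, and put the two pale wooden blocks away in the short tray as a stack. The larger block goes at the bottom, flat and lengthwise, pushed square and fully home against the tray's back rail, and the smaller one lies flat on it without overhanging anywhere. Lay things down rather than drop them, leave both trays where they stand and disturb nothing else, least of all the carvings drying on the shelf.

Things in the scene. Friction and masses are not known exactly. Their poses are not given: they have to be found in the camera images.
- block_large: larger basswood carving block, pale wood, 100 x 60 mm and 45 mm high as it lies (about 0.1 kg); origin: centre of its underside; x along its length, z up. Lies loose on the table, its length within about 0.35 rad of straight ahead (+x)
- block_small: smaller basswood carving block, pale wood, 70 x 42 mm and 36 mm high as it lies (about 0.05 kg); origin: centre of its underside; x along its length, z up. Lies loose on the table like the larger one
- small_corner0 (a point): lower corner of the smaller block, at (35, 21, 0) mm from its origin
- small_corner1 (a point): lower corner of the smaller block, at (35, -21, 0) mm from its origin
- small_corner2 (a point): lower corner of the smaller block, at (-35, 21, 0) mm from its origin
- small_corner3 (a point): lower corner of the smaller block, at (-35, -21, 0) mm from its origin
- knife_long: long-bladed carving knife on its side (0.06 kg): rounded brown wooden handle 104 mm long, 28 wide, 22 high, then a 58 mm flat steel blade lying level 10 mm up. Origin: under the middle of the handle, at the underside; x along the knife to the point, z up. Starts on the table with its point away from the robot, within about 0.35 rad of +x
- knife_long_butt (a point): butt end of the long-bladed knife's handle, 52 mm behind its origin, 10 mm up
- knife_long_point (a point): point of the long-bladed knife's blade, 110 mm ahead of its origin, 10 mm up
- knife_short: short-bladed carving knife on its side (0.06 kg): rounded brown wooden handle 104 mm long, 28 wide, 22 high, then a 36 mm flat steel blade lying level 10 mm up. Origin: under the middle of the handle, at the underside; x along the knife to the point, z up. Starts on the table with its point away from the robot, within about 0.35 rad of +x
- knife_short_butt (a point): butt end of the short-bladed knife's handle, 52 mm behind its origin, 10 mm up
- knife_short_point (a point): point of the short-bladed knife's blade, 88 mm ahead of its origin, 10 mm up
- block_tray: short wooden tray, 142 mm front to back, 146 wide outside, loose (about 0.5 kg; a push of some 3 N slides it), under the rod shelf, left or right of the long tray. Walls and floor 8 mm thick; back rail 32 mm high, sides 26, front lip 20, above the table. Origin: centre of its underside; x towards the back rail , z up; inner face of the back rail at x = +63 mm, of the front lip at -63
- knife_tray: long wooden tray, 210 mm front to back, 146 wide outside, loose, 0.6 kg, beside the short tray with backs in line, its front sticking out further. Walls, floor and heights as the short tray. Origin: at the underside, midway across, 71 mm ahead of the outer back face; x towards the back rail, z up; inner face of the back rail at x = +63 mm, of the front lip at -131
- stand: fixed drying stand: shelf of seven 6 mm rods along its y, underside 247 mm up, over x = -37 to +101 mm, y = -200 to +200; posts at the back (x = 100) and bracket arms at its ends, 18 mm high feet at y = +-200; open in front. Origin on the table, midway across; x away from the robot. The trays stand under it at x = 0, y = +-85: only a tilted gripper reaches into the short one
- mushroom: carved wooden mushroom drying on the rod shelf, 64 mm wide, 69 mm high, loose; origin: centre of its underside; leave it alone
- gnome: carved wooden gnome drying on the rod shelf, 56 mm wide, 85 mm high, loose; origin: centre of its underside; leave it alone
- honing_bar: bar of green honing compound in a paper sleeve, 62 x 26 x 20 mm, loose among the tools; origin: centre of its underside; leave it alone
- pencil: yellow pencil, 160 mm long, 7.5 mm thick, loose among the tools; origin: middle of its length at the underside, x along it; leave it alone
- sanding_block: cork sanding block with a grey face, 111 x 64 x 31 mm, loose; not a carving block; origin: centre of its underside; leave it alone
- finish_tin: round tin of wood finish, 89 mm wide, 95 mm high, loose; origin: centre of its underside; leave it alone
- oilstone: grey oilstone in a wooden holder, 200 x 75 x 34 mm, loose; origin: centre of its underside; leave it alone
Mind the look-alikes: they are no part of the job. What is shaped like the knife_long but blue is not meant. Leave any yellow look-alike of the block_small alone.

How it is judged:
At the end, for the whole second after the job is handed in: Larger block flat and lengthwise (0.08 rad) in the short tray, within 3.5 mm of its back rail; smaller block flat on it, no corner more than 2 mm over an edge; both knives flat on the floor of the long tray, wholly inside, butts to the front; all four released and at rest (x of block_large in the frame of block_tray between 0.0095 and 0.0165 m and z of block_large in the frame of block_tray between 0.005 and 0.011 m and y of block_large in the frame of block_tray between -0.037 and 0.037 m and angle between block_large's own z axis and vertical below 0.05 rad and angle between the x axis of block_large and the x axis of block_tray, either way round below 0.08 rad and z of block_small in the frame of block_large between 0.042 and 0.048 m and angle between block_small's own z axis and vertical below 0.06 rad and x of small_corner0 in the frame of block_large between -0.052 and 0.052 m and y of small_corner0 in the frame of block_large between -0.032 and 0.032 m and x of small_corner1 in the frame of block_large between -0.052 and 0.052 m and y of small_corner1 in the frame of block_large between -0.032 and 0.032 m and x of small_corner2 in the frame of block_large between -0.052 and 0.052 m and y of small_corner2 in the frame of block_large between -0.032 and 0.032 m and x of small_corner3 in the frame of block_large between -0.052 and 0.052 m and y of small_corner3 in the frame of block_large between -0.032 and 0.032 m and z of knife_long in the frame of knife_tray between 0.005 and 0.013 m and angle between each of knife_long, knife_short's own z axis and vertical below 0.1 rad and x of knife_long_butt in the frame of knife_tray between -0.134 and -0.02 m and x of knife_long_point in the frame of knife_tray between 0 and 0.066 m and y of knife_long_butt in the frame of knife_tray between -0.067 and 0.067 m and y of knife_long_point in the frame of knife_tray between -0.067 and 0.067 m and z of knife_short in the frame of knife_tray between 0.005 and 0.013 m and x of knife_short_butt in the frame of knife_tray between -0.134 and -0.02 m and x of knife_short_point in the frame of knife_tray between 0 and 0.066 m and y of knife_short_butt in the frame of knife_tray between -0.067 and 0.067 m and y of knife_short_point in the frame of knife_tray between -0.067 and 0.067 m and linear speed of each of block_large, block_small, knife_long, knife_short below 0.02 m/s); the robot touches nothing.
It fails at once if a carving drying on the shelf is moved more than 8 mm (distance of any of mushroom, gnome from where it was at the start of the episode above 0.008 m).
It fails at once if another thing on the table is moved more than 12 mm (distance of any of honing_bar, pencil, sanding_block, finish_tin, oilstone from where it was at the start of the episode above 0.012 m).
It fails at once if a tray is moved more than 12 mm (distance of any of block_tray, knife_tray from where it was at the start of the episode above 0.012 m).
It fails at once if a knife or block is dropped or thrown into its tray (faster than 0.5 m/s inside it) ((x of block_large in the frame of block_tray between -0.07 and 0.07 m and y of block_large in the frame of block_tray between -0.07 and 0.07 m and z of block_large in the frame of block_tray below 0.04 m and linear speed of block_large above 0.5 m/s) or (x of block_small in the frame of block_tray between -0.07 and 0.07 m and y of block_small in the frame of block_tray between -0.07 and 0.07 m and z of block_small in the frame of block_tray below 0.085 m and linear speed of block_small above 0.5 m/s) or (x of knife_long in the frame of knife_tray between -0.138 and 0.07 m and y of knife_long in the frame of knife_tray between -0.07 and 0.07 m and z of knife_long in the frame of knife_tray below 0.04 m and linear speed of knife_long above 0.5 m/s) or (x of knife_short in the frame of knife_tray between -0.138 and 0.07 m and y of knife_short in the frame of knife_tray between -0.07 and 0.07 m and z of knife_short in the frame of knife_tray below 0.04 m and linear speed of knife_short above 0.5 m/s)).
It also fails if it takes over 72 s, if anything falls off the work surface, if the arm or the gripper's body presses on something with over 40 N, if the wrist force passes 120 N, or if a joint passes its speed limit or range.

## Robot

A 7-joint arm with a two-finger parallel gripper is mounted at the origin on the work surface. World frame = base frame: x ahead of the robot, y to its left, z up, the work surface at z = 0. Lengths are in m, angles in rad, forces in N, time in s.
With the tool pointing down it reaches from about 0.4 to 0.85 m from the base axis. Payload 4.5 kg.
Tool frame: the origin (TCP) lies midway between the tips of the shut fingers; the grasp point (between the pads) lies 19 mm behind it; z points along the fingers, y is the line along which they close (so a half turn about z gives the same grasp; the last joint's range is limited). The gripper opens to 85 mm and grips with 20 to 120 N. Pads are 22 mm wide; open, the fingers measure 114 mm over their backs; the gripper's body (76 mm by 85 mm) begins 54 mm behind the grasp point. The pads swing forward as they close: fully open they stand 13 mm farther back than shut.
Start: joints at [-1.096, 0.689, -0.195, 1.565, 0.157, 0.902, -0.215], TCP at [0.267, 0.565, 0.231] pointing down, gripper open.
Joint ranges: [-3.01, 3.01], [-0.46, 2.08], [-1.47, 1.51], [0.13, 2.56], [-1, 4.14], [0.04, 2.09], [-2.66, 2.66]. Speed limits (rad/s): [2.57, 2.57, 3.14, 3.14, 3.14, 3.14, 3.14].

## Interface

Orientations are given as a unit quaternion [w, x, y, z].
In Python, from bench import bot gives the robot as it stands.
- The arm moves only by the tool step_arm, never from a script. Its argument "rows" is a list of rows, each a list of 7 numbers: the turn, a rotation vector about the tool's x, y, z scaled (see below), then the shift along the tool's x, y, z scaled (see below), then the closure, from 0 (fully open) to 1 (shut). In form: [[rx, ry, rz, dx, dy, dz, gripper], ...]. A call has exactly 10 rows; each row shifts and turns the commanded pose from where the row before left it, along the tool's axes as they then stand; what a row does not reach is not made up. The controller multiplies each number of a shift by 40 mm and each number of a turn by 60 degrees. A row lasts 1/8 s, in which the tool goes at most 62.5 mm and 10.7 degrees, less where a joint would pass 70% of its speed; a pose out of reach is approached as far as the arm can. A call with a number of a shift or a turn outside -1 to 1 is refused whole. A call with a gripper value outside its range is refused whole. The fingers move at their own pace and stop on an object; "force" is the grip in N (left out, the last holds). Time passes only in rows, so rows that do not move let the fingers close, or fill a call up. It gives the time, the measured TCP pose, the force, the opening and the grip force at its end, in the units of the state.
- bot.get_obs(): the state, without advancing time (a new reading comes with each control period).
- bot.snapshot(name): name is "scene" or "top" or "wrist"; returns the picture (384x512x3 uint8, blue, green, red); there is no depth.
- bot.calibration(name): a dict with "fx", "fy", "cx", "cy" (pixels), "R" (3x3) and "t" (3): a world point X has camera coordinates R X + t. Camera axes: x right, y down, z forward; pixel columns grow to the right and rows downward; lengths in m; the calibration is good to about 2 mm. The wrist camera is an equidistant fisheye: a pixel r from the principal point sees the ray r / f radians off the axis. A picture is of the moment at which its call begins: read the wrist's pose just before it. calibration takes no time and is no camera call; for the wrist camera it gives the pose at the moment of the call.
- bot.hand_in(): hands the job in; it is judged then, once.
The state is a dict: "time_s": time; "joint_pos": joint angles; "qd": joint speeds; "effort": joint torques, N m; "tool_pos": TCP position; "tcp_rot": TCP orientation; "contact_force": force on the tool from outside, world axes, zero at the start; "moment": the same for the moment, N m; "grip_width": opening from 0.0 (shut) to 1.0 (fully open); "gripper_force": force on a finger pad.
Only numpy, scipy, OpenCV 4.12 (cv2) and the standard library are available. Lean on these libraries where they do the work, as an engineer would, in place of code of your own. Each camera call takes 0.05 s, during which the arm holds its last target. There are 200 camera calls.

## Working session

There is one attempt and no reset: what is moved stays moved. The work goes in short steps, Python scripts to look and compute and a tool call to move; the robot and the scene stay as the last step left them, time stands still between calls to the robot, and variables do not carry over. Pictures are saved under pics/ and viewed, at most 10 in all, crops included, and the job is handed in when it is done.

Besides the shell and the picture viewer there is one more tool, called after "Call:" as name(argument=value, ...), one argument or row to a line, values as JSON. step_arm: Moves the arm, as the interface text tells. Shifts and turns lie within -1 to 1; 1 stands for 40 mm of shift or 60 degrees of turn. Its arguments: {"type":"object","properties":{"rows":{"type":"array","items":{"type":"array","items":{"type":"number"}}},"force":{"type":"number"}},"required":["rows"]}

```bash
ls; mkdir -p pics; python3 - <<'E'
from bench import bot
import cv2,numpy as np
np.set_printoptions(precision=4,suppress=True)
for n in ["scene","top"]:
    im=bot.snapshot(n); cv2.imwrite(f"pics/{n}0.png",im)
    c=bot.calibration(n); print(n,c)
print(bot.get_obs())
E
```

```text
pics
scene {'fx': 353.00653262977676, 'fy': 353.00653262977676, 'cx': 255.19891831687596, 'cy': 190.4906326702861, 'R': array([[-0.5746,  0.8183,  0.0141],
       [ 0.6794,  0.4866, -0.5492],
       [-0.4563, -0.306 , -0.8356]]), 't': array([ 0.4037, -0.21  ,  1.6202])}
top {'fx': 423.4225500074918, 'fy': 423.4225500074918, 'cx': 248.28896824685532, 'cy': 188.32454794746923, 'R': array([[ 0.009 , -0.9999, -0.0091],
       [-0.9893, -0.0076, -0.1457],
       [ 0.1456,  0.0103, -0.9893]]), 't': array([-0.1427,  0.5656,  1.3674])}
{'time_s': 0.1, 'joint_pos': array([-1.0962,  0.6899, -0.1945,  1.5662,  0.1573,  0.9025, -0.2151]), 'qd': array([-0.0005, -0.0017, -0.0013, -0.0011,  0.0008,  0.0004, -0.0003]), 'effort': array([ -0.0039, -54.0603,  -1.2717, -15.8985,   0.0094,   0.0043,
        -0.    ]), 'tool_pos': array([0.2665, 0.5647, 0.2306]), 'tcp_rot': array([-0.0001,  0.2186,  0.9758, -0.0008]), 'contact_force': array([ 0.1397, -0.3158, -0.5877]), 'moment': array([ 0.0342, -0.0153,  0.0021]), 'gripper_force': 0.0, 'grip_width': 1.0009717090808783}
```

View pics/scene0.png

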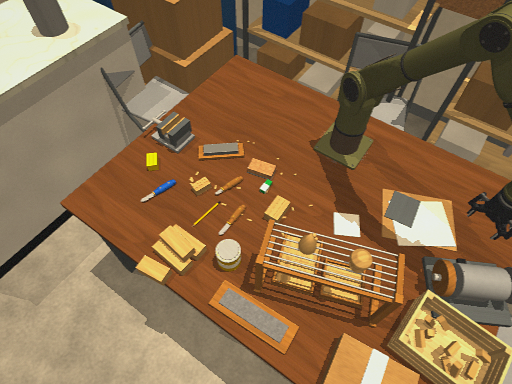

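View pics/top0.png

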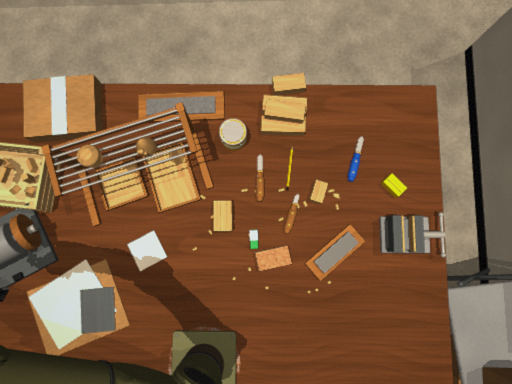

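The top view shows the stand, rotated, at the upper left, with the short tray near (122,185) and the long tray near (175,185). The long knife is at (260,178), the short knife at (292,213), the large block at (223,216) and the small block at (319,191). I'll measure these next.

```bash
cat > h.py <<'E'
from bench import bot
import cv2,numpy as np
from scipy.spatial.transform import Rotation as Ro
np.set_printoptions(precision=4,suppress=True)
def ray(c,p,fish=False):
    u=(np.array(p,float)-[c['cx'],c['cy']])/[c['fx'],c['fy']]
    if fish:
        r=np.hypot(*u); d=np.array([*(u/r*np.sin(r) if r>1e-9 else u),np.cos(r)])
    else: d=np.array([*u,1.])
    R=np.array(c['R']);o=-R.T@np.array(c['t']); return o,R.T@d
def onz(c,p,z,fish=False):
    o,d=ray(c,p,fish); return (o+d*(z-o[2])/d[2])[:2]
def rect(c,mask,z,fish=False):
    """long-axis yaw, centre, dims of the largest contour of the mask, cast on plane z"""
    cs,_=cv2.findContours(mask,cv2.RETR_EXTERNAL,cv2.CHAIN_APPROX_NONE)
    k=max(cs,key=cv2.contourArea)[:,0]
    P=np.array([onz(c,p,z,fish) for p in k])
    (x,y),(w,h),a=cv2.minAreaRect((P*1000).astype(np.float32))
    if w<h: w,h,a=h,w,a+90
    a=(a+90)%180-90
    return np.array([x,y]),max(w,h),min(w,h),a,P
E
python3 - <<'E'
from h import *
im=cv2.imread("pics/top0.png"); c=bot.calibration("top")
hsv=cv2.cvtColor(im,cv2.COLOR_BGR2HSV)
for n,(x0,y0,x1,y1),z in [("knL",(250,148,274,206),.01),("knS",(282,190,303,236),.01),("bL",(208,196,238,236),.045),("bS",(308,178,330,204),.036)]:
    roi=hsv[y0:y1,x0:x1].reshape(-1,3)
    table=np.median(hsv[240:250,330:420].reshape(-1,3),0)
    m=np.zeros(im.shape[:2],np.uint8)
    if n[0]=='b': s=(hsv[...,2]>150)
    else: s=np.linalg.norm(im.astype(float)-np.median(im[130:170,310:340].reshape(-1,3),0),axis=2)>45
    m[y0:y1,x0:x1]=(s[y0:y1,x0:x1]*255)
    r=rect(c,m,z); print(n,r[0],r[1:4],m[y0:y1,x0:x1].mean()/255, m.nonzero()[0].size)
print("cam",-np.array(c['R']).T@c['t'])
crop=im[95:235,20:230]; cv2.imwrite("pics/c1.png",cv2.resize(crop,None,fx=3.8,fy=3.8,interpolation=cv2.INTER_CUBIC))
sc=cv2.imread("pics/scene0.png")[210:320,240:420]
cv2.imwrite("pics/c2.png",cv2.resize(sc,None,fx=4.4,fy=4.4,interpolation=cv2.INTER_CUBIC))
E
```

```text
knL [ 611.2539 -175.6421] (159.2748260498047, 17.181068420410156, 0.3432026505470276) 0.17097701149425287 238
knS [ 487.8446 -289.2397] (134.9193572998047, 27.1762752532959, -15.826065063476562) 0.22567287784679088 218
bL [476.9337 -47.5155] (98.97307586669922, 69.02206420898438, 0.8560501337051392) 0.48083333333333333 577
bS [ 560.9237 -373.0922] (69.72296905517578, 42.16836929321289, -17.39874267578125) 0.47027972027972026 269
cam [ 0.3616 -0.1525  1.4338]
```

View pics/c1.png

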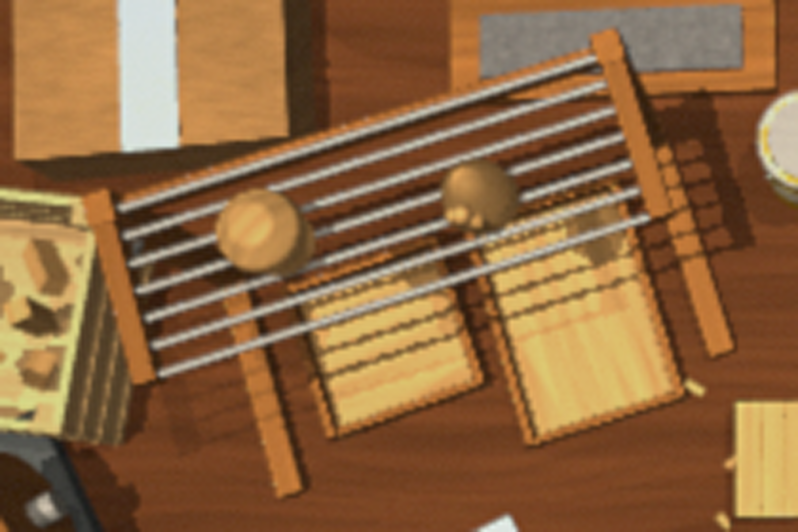

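View pics/c2.png

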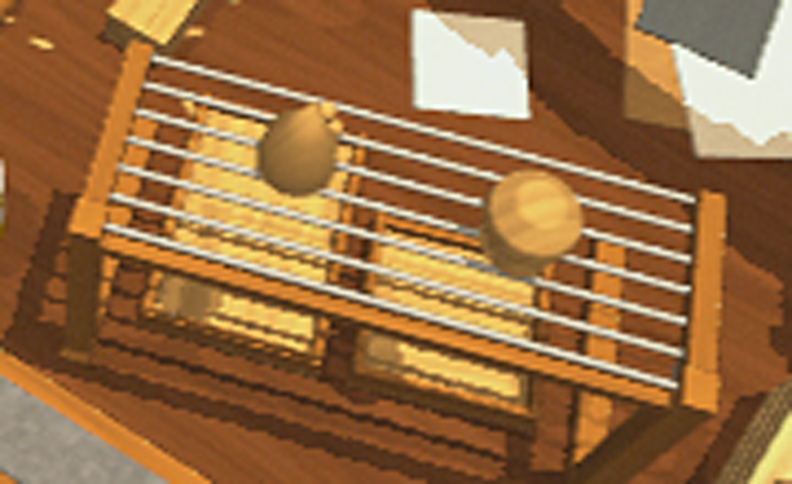

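The crop shows the stand and both trays yawed about 16°. The short tray's front-lip corners are near crop (335,437) and (483,385), the long tray's near (530,443) and (684,395), and the feet tips near (288,493) and (722,352). Next I'll cast these and plan the first move.

```bash
cat >> h.py <<'E'
def Rt(yaw,tilt):
    """tool rotation: y = yaw+90deg horizontal, z tilted forward from straight down (deg)"""
    y,t=np.radians([yaw,tilt]); f=np.array([np.cos(y),np.sin(y),0]); up=np.array([0,0,1.])
    Y=np.array([-np.sin(y),np.cos(y),0]); Z=np.sin(t)*f-np.cos(t)*up
    return np.c_[np.cross(Y,Z),Y,Z]
def plan(wps,cl,vmax=.036,wmax=9.5,p=None,R=None,pad=True):
    """wps: list of (pos,yaw,tilt[,vmax]); prints rows from the present pose"""
    s=bot.get_obs()
    if p is None: p=s['tool_pos']; q=s['tcp_rot']; R=Ro.from_quat([q[1],q[2],q[3],q[0]])
    rows=[]
    for w in wps:
        P=np.array(w[0]);T=Ro.from_matrix(Rt(w[1],w[2])); v=w[3] if len(w)>3 else vmax
        n=int(np.ceil(max(np.linalg.norm(P-p)/v,np.degrees((R.inv()*T).magnitude())/wmax,1)))
        for k in range(n):
            rv=(R.inv()*T).as_rotvec()/(n-k); tr=np.round(rv/np.radians(60),2)
            d=R.inv().apply((P-p)/(n-k)); dr=np.round(d/.04,2)
            p=p+R.apply(dr*.04); R=R*Ro.from_rotvec(tr*np.radians(60)); rows.append([*tr,*dr,cl])
    while pad and len(rows)%10: rows.append([0]*6+[cl])
    for i in range(0,len(rows),10): print("["+",".join("["+",".join("%g"%(v+0.) for v in r)+"]" for r in rows[i:i+10])+"]")
    print("end",p)
    return p,R
def st():
    s=bot.get_obs(); q=s['tcp_rot']; R=Ro.from_quat([q[1],q[2],q[3],q[0]]).as_matrix()
    print("t",s['time_s'],"p",s['tool_pos'],"yaw",np.degrees(np.arctan2(-R[0,1],R[1,1])),"tilt",np.degrees(np.arctan2(np.hypot(*R[:2,2])*np.sign(R[:2,2]@[R[1,1],-R[0,1]]),-R[2,2])),"j",s['joint_pos'],"F",s['contact_force'],"g",s['grip_width'],s['gripper_force'])
E
python3 - <<'E'
from h import *
c=bot.calibration("top")
f=lambda x,y,z:onz(c,(20+x/3.8-.37,95+y/3.8-.37),z)
pts=dict(sFL=(335,437,0.01),sFR=(483,385,.01),lFL=(530,443,.01),lFR=(684,395,.01),ft1=(288,493,.012),ft2=(722,352,.012),f1b=(235,300,.018),rodL=(160,375,.25),rodR=(650,218,.25),br=(595,42,.26),bl=(98,197,.26))
W={k:f(*v) for k,v in pts.items()}
for k,v in W.items(): print(k,v*1000)
for a,b in [("sFR","sFL"),("lFR","lFL"),("ft2","ft1"),("rodR","rodL"),("br","bl")]:
    d=W[b]-W[a]; print(a,b,np.linalg.norm(d),np.degrees(np.arctan2(d[1],d[0]))-90)
print(np.array(bot.calibration("wrist")['t']),bot.calibration("wrist")['fx'])
plan([((.31,.33,.33),0,0),((.43,-.1,.34),0,0)],0)
E
```

```text
sFL [494.7525 337.1635]
sFR [542.4582 207.118 ]
lFL [490.8134 162.9479]
lFR [534.8714  26.9828]
ft1 [444.5182 375.3412]
ft2 [573.622   -6.2921]
f1b [616.5653 431.5078]
rodL [517.6062 388.1435]
rodR [639.9004  25.8654]
br [774.2614  70.1914]
bl [650.862  440.2877]
sFR sFL 0.13851952872525936 20.144974995161334
lFR lFL 0.14292525698530076 17.954323172251335
ft2 ft1 0.40287937253897216 18.690304090200215
rodR rodL 0.38236275052202345 18.653140876550495
br bl 0.3901265442884824 18.43968938792365
[-0.6241 -0.041   0.3802] 297.3186396354542
[[0,0,-0.05,-0.44,-0.61,-0.31,0],[0,0,-0.05,-0.4,-0.63,-0.31,0],[0,0,-0.05,-0.37,-0.65,-0.31,0],[0,0,-0.05,-0.34,-0.66,-0.31,0],[0,0,-0.06,-0.3,-0.68,-0.31,0],[0,0,-0.05,-0.26,-0.7,-0.31,0],[0,0,-0.06,-0.22,-0.71,-0.31,0],[0,0,-0.05,-0.17,-0.73,-0.31,0],[0,0,0,-0.23,-0.83,-0.02,0],[0,0,0,-0.23,-0.83,-0.02,0]]
[[0,0,0,-0.23,-0.83,-0.02,0],[0,0,0,-0.23,-0.83,-0.02,0],[0,0,0,-0.23,-0.83,-0.02,0],[0,0,0,-0.23,-0.82,-0.02,0],[0,0,0,-0.23,-0.83,-0.02,0],[0,0,0,-0.23,-0.82,-0.02,0],[0,0,0,-0.23,-0.83,-0.01,0],[0,0,0,-0.23,-0.82,-0.02,0],[0,0,0,-0.24,-0.83,-0.01,0],[0,0,0,-0.23,-0.82,-0.02,0]]
[[0,0,0,-0.24,-0.83,-0.01,0],[0,0,0,0,0,0,0],[0,0,0,0,0,0,0],[0,0,0,0,0,0,0],[0,0,0,0,0,0,0],[0,0,0,0,0,0,0],[0,0,0,0,0,0,0],[0,0,0,0,0,0,0],[0,0,0,0,0,0,0],[0,0,0,0,0,0,0]]
end [ 0.4301 -0.1001  0.3399]
```

Call:
step_arm(
  rows=[
    [0, 0, -0.05, -0.44, -0.61, -0.31, 0],
    [0, 0, -0.05, -0.4, -0.63, -0.31, 0],
    [0, 0, -0.05, -0.37, -0.65, -0.31, 0],
    [0, 0, -0.05, -0.34, -0.66, -0.31, 0],
    [0, 0, -0.06, -0.3, -0.68, -0.31, 0],
    [0, 0, -0.05, -0.26, -0.7, -0.31, 0],
    [0, 0, -0.06, -0.22, -0.71, -0.31, 0],
    [0, 0, -0.05, -0.17, -0.73, -0.31, 0],
    [0, 0, 0, -0.26, -0.95, -0.02, 0],
    [0, 0, 0, -0.26, -0.95, -0.02, 0],
  ],
)

```text
time_s: 1.35
tool_pos: [0.331, 0.2531, 0.332]
tcp_rot: [-0.0, 0.0, 1.0, -0.0]
contact_force: [0.5, -0.3, -0.5]
grip_width: 0.998
gripper_force: 0.0
```

Call:
step_arm(
  rows=[
    [0, 0, 0, -0.26, -0.95, -0.02, 0],
    [0, 0, 0, -0.26, -0.95, -0.02, 0],
    [0, 0, 0, -0.26, -0.95, -0.02, 0],
    [0, 0, 0, -0.26, -0.95, -0.02, 0],
    [0, 0, 0, -0.26, -0.95, -0.02, 0],
    [0, 0, 0, -0.26, -0.95, -0.02, 0],
    [0, 0, 0, -0.26, -0.95, -0.02, 0],
    [0, 0, 0, -0.26, -0.95, -0.02, 0],
    [0, 0, 0, -0.2, -0.7, -0.02, 0],
    [0, 0, 0, 0, 0, 0, 0],
  ],
)

```text
time_s: 2.6
tool_pos: [0.4218, -0.0799, 0.339]
tcp_rot: [-0.0, 0.003, 1.0, -0.0]
contact_force: [0.2, -0.3, 0.7]
grip_width: 0.999
gripper_force: 0.0
```

```bash
python3 - <<'E'
from h import *
import json
st(); c=bot.calibration("wrist"); im=bot.snapshot("wrist"); cv2.imwrite("pics/w1.png",im)
json.dump({k:np.array(v).tolist() for k,v in c.items()},open("w1.json","w"))
E
```

```text
t 2.6 p [ 0.4218 -0.0799  0.339 ] yaw -0.33165338961504004 tilt -0.04609418375294515 j [ 0.2319  0.2887 -0.2043  1.955   0.0743  0.9055  1.5549] F [ 0.1886 -0.2911  0.6586] g 0.9991935366299526 0.0
```

View pics/w1.png

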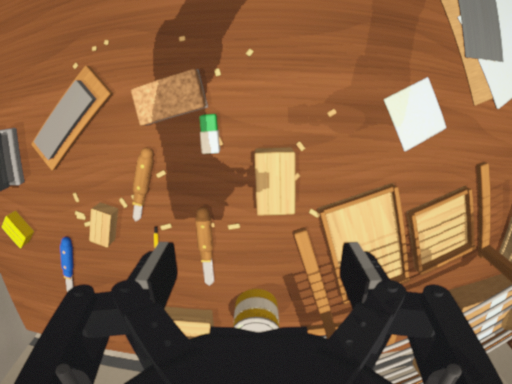

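The wrist view shows the large block at (275,182), small block at (102,226), short knife at (141,183), long knife at (205,245), and the fronts of both trays at right (long tray lip corners near (322,212) and (397,188); short tray near (412,212) and (468,190)).

```bash
python3 - <<'E'
from h import *
import json
c=json.load(open("w1.json")); im=cv2.imread("pics/w1.png"); hsv=cv2.cvtColor(im,cv2.COLOR_BGR2HSV)
print("cam",-np.array(c['R']).T@c['t'])
for n,p in dict(bLtop=(275,170),bS=(97,220),bSside=(111,228),hL=(205,228),bladeL=(208,265),hS=(142,170),bladeS=(138,208),tab=(170,240)).items(): print(n,im[p[1],p[0]],hsv[p[1],p[0]])
def go(n,box,z,f):
    x0,y0,x1,y1=box; m=np.zeros(im.shape[:2],np.uint8); m[y0:y1,x0:x1]=(f[y0:y1,x0:x1]*255)
    m=cv2.morphologyEx(m,cv2.MORPH_OPEN,np.ones((3,3),np.uint8)) if n[0]=='b' else m
    r=rect(c,m,z,True); print(n,r[0],r[1:4])
pale=lambda v:(hsv[...,0]>13)&(hsv[...,0]<30)&(hsv[...,2]>v)&(im[...,0]>70)
for v in (140,160,180,195):
    go("bL",(245,140,310,225),.045,pale(v)); go("bS",(84,198,122,254),.036,pale(v))
d=im.astype(int)
b=(hsv[...,2]>120)&(hsv[...,1]<215)
tabl=np.linalg.norm(im-np.median(im[225:260,165:185].reshape(-1,3),0),axis=2)
for t in (40,55,70):
    go("kL",(190,202,222,290),.011,tabl>t); go("kS",(128,142,156,222),.011,tabl>t)
for n,p,z in [("lFR",(322,212),.02),("lFL",(397,188),.02),("sFR",(412,212),.02),("sFL",(468,190),.02),("sFLfloor",(466,194),.01)]: print(n,onz(c,p,z,True)*1000)
x=cv2.resize(im[130:300,60:320],None,fx=3,fy=3,interpolation=cv2.INTER_CUBIC); cv2.imwrite("pics/w1a.png",x)
x=cv2.resize(im[170:300,300:512],None,fx=3.7,fy=3.7,interpolation=cv2.INTER_CUBIC); cv2.imwrite("pics/w1b.png",x)
E
```

```text
cam [ 0.3443 -0.0794  0.4813]
bLtop [148 219 242] [ 23  99 242]
bS [136 206 237] [ 21 109 237]
bSside [ 54  88 115] [ 17 135 115]
hL [ 78 147 207] [ 16 159 207]
bladeL [199 213 222] [ 18  26 222]
hS [ 79 147 206] [ 16 157 206]
bladeS [202 216 225] [ 18  26 225]
tab [ 54  96 156] [ 12 167 156]
bL [477.539  -51.6673] (103.25812530517578, 67.03086853027344, 1.0107098817825317)
bS [ 560.643  -380.4857] (73.82211303710938, 56.58359909057617, -16.365753173828125)
bL [478.1683 -51.634 ] (101.99828338623047, 66.98749542236328, 1.0133934020996094)
bS [ 560.826  -380.9476] (73.52323913574219, 55.850364685058594, -17.21538543701172)
bL [478.0572 -52.3182] (101.3646240234375, 65.3313980102539, 1.2235474586486816)
bS [ 560.8834 -381.1745] (71.65139770507812, 55.246116638183594, -17.610794067382812)
bL [477.6937 -52.0604] (100.5113754272461, 64.95816040039062, 1.659095048904419)
bS [ 560.9051 -380.1347] (70.26891326904297, 52.71271514892578, -16.671966552734375)
kL [ 624.7148 -178.9491] (136.42752075195312, 21.857776641845703, 1.4237568378448486)
kS [ 490.6749 -291.6164] (136.69839477539062, 24.296764373779297, -14.882820129394531)
kL [ 655.1345 -178.0461] (75.56021118164062, 20.998552322387695, 1.4411468505859375)
kS [ 463.0684 -283.4297] (77.64910125732422, 17.099573135375977, -18.02569580078125)
kL [ 655.1343 -178.0781] (75.5283203125, 20.75901985168457, 1.7172656059265137)
kS [ 469.0908 -286.3254] (59.561649322509766, 13.873373985290527, -20.77655029296875)
lFR [535.3723  27.2345]
lFL [493.2573 162.7914]
sFR [540.007 202.661]
sFL [498.2785 331.9547]
sFLfloor [510.0625 337.3402]
```

View pics/w1b.png

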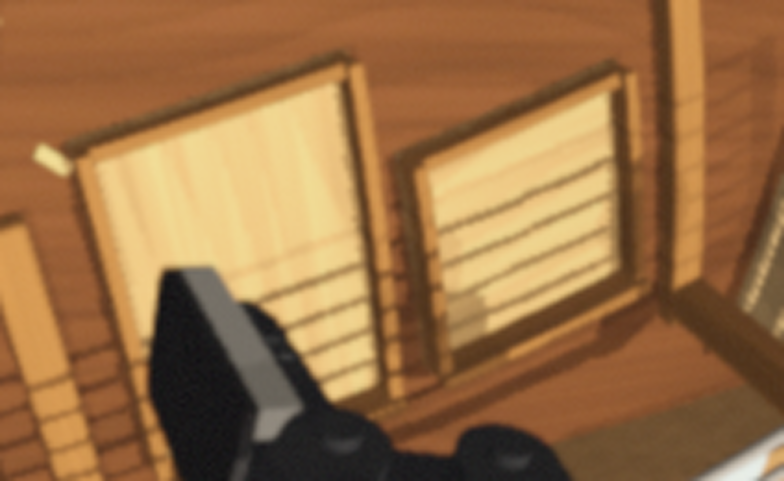

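View pics/w1a.png

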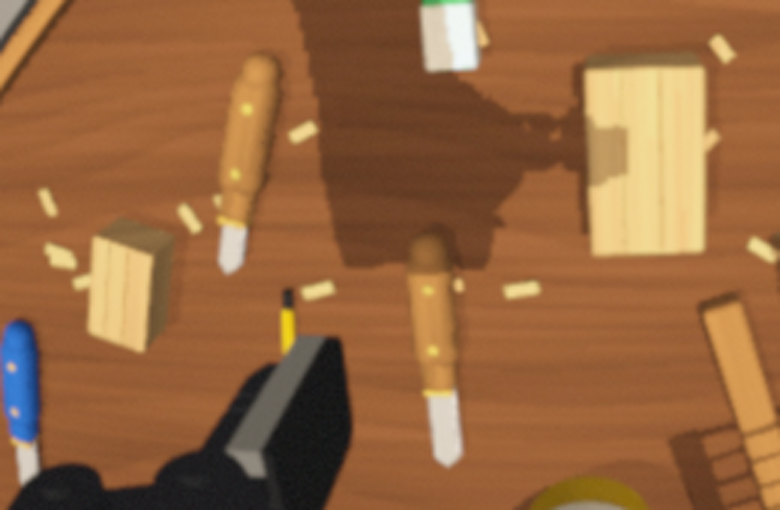

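The crop gives the large block's top corners at crop (585,67), (703,66), (703,252), (593,255), and the small block's at (93,235), (154,254), (146,351), (88,331). The short knife runs from butt (262,55) to tip (230,273), the long knife from (428,235) to (448,467).

```bash
python3 - <<'E'
from h import *
import json
from scipy.optimize import least_squares
c=json.load(open("w1.json")); ct=bot.calibration("top")
g=lambda x,y,z:onz(c,(60+x/3-.33,130+y/3-.33),z,True)*1000
def quad(n,P,z):
    Q=np.array([g(*p,z) for p in P]); d=(Q[3]-Q[0]+Q[2]-Q[1]); w=Q[1]-Q[0]
    print(n,Q.mean(0),"len",np.linalg.norm(Q[3]-Q[0]),np.linalg.norm(Q[2]-Q[1]),"wid",np.linalg.norm(w),np.linalg.norm(Q[2]-Q[3]),"yaw",np.degrees(np.arctan2(d[1],d[0])),"wyaw",np.degrees(np.arctan2(w[1],w[0]))-90)
quad("bL",[(585,67),(703,66),(703,252),(593,255)],.045); quad("bS",[(93,235),(154,254),(146,351),(88,331)],.036)
for n,a,b,L in [("kS",(262,55),(230,273),88),("kL",(428,235),(448,467),110)]:
    A,B=g(*a,.01),g(*b,.01); u=(B-A)/np.linalg.norm(B-A); print(n,A,B,np.linalg.norm(B-A),"yaw",np.degrees(np.arctan2(u[1],u[0])),"orig",A+52*u)
# trays via the stand frame
k=lambda x,y,z:onz(c,(300+x/3.7-.36,170+y/3.7-.36),z,True)*1000
f=lambda x,y,z:onz(ct,(20+x/3.8-.37,95+y/3.8-.37),z)*1000
obs=[(k(415,160,.02),-71,12),(k(622,67,.02),-71,158),(k(652,287,.032),71,158),(k(440,378,.032),71,12),(k(80,155,.02),-139,-158),(k(355,62,.02),-139,-12),
 (f(335,437,.0),-71,158),(f(483,385,.0),-71,12),(f(530,443,.0),-139,-12),(f(684,395,.0),-139,-158)]
O=np.array([o[0] for o in obs]);M=np.array([o[1:] for o in obs],float)
def tf(v,m): cs,sn=np.cos(v[2]),np.sin(v[2]); return m@np.array([[cs,sn],[-sn,cs]])+v[:2]
r=least_squares(lambda v:(tf(v,M)-O).ravel(),[611,218,.32],loss='soft_l1',f_scale=4)
print(r.x,np.degrees(r.x[2])); print(np.c_[O,tf(r.x,M)-O])
print("block_tray",tf(r.x,np.array([[0,85.]])),"knife_tray",tf(r.x,np.array([[0,-85.]])))
E
```

```text
bL [477.5225 -54.9141] len 100.92207664722126 100.14972966482242 wid 58.83642882808587 58.53920879516498 yaw 1.7328699612449963 wyaw 0.37893707008451827
bS [ 561.4854 -374.0806] len 69.33272834014151 69.65968211740794 wid 43.45142121673277 43.39204621764169 yaw -17.267593533478195 wyaw -15.190267204981893
kS [ 423.1028 -267.6326] [ 556.6484 -305.9953] 138.9464711034995 yaw -16.027407478963465 orig [ 473.0816 -281.9897]
kL [ 530.5954 -177.7006] [ 694.4892 -178.8352] 163.89765402125636 yaw -0.3966138850818563 orig [ 582.5942 -178.0606]
[613.7437 216.8758   0.3405] 19.51016003761275
[[541.7673 202.5685   1.0453   1.9061]
 [493.6158 330.0648   0.4366  12.0268]
 [624.2132 386.0557   3.6859   3.4602]
 [667.8416 242.2604   8.8177   9.6386]
 [534.4865  25.8782   1.0061  -4.3528]
 [490.2922 159.4899  -3.5597  -0.3474]
 [495.6873 340.6024  -1.6349   1.4893]
 [543.7281 209.6436  -0.9154  -5.1689]
 [491.7206 165.1632  -4.9882  -6.0208]
 [536.088   28.2432  -0.5954  -6.7177]]
block_tray [[585.3559 296.9953]] knife_tray [[642.1315 136.7563]]
```

```bash
python3 - <<'E'
from h import *
plan([((.470,-.054,.13),1,40),((.470,-.054,.015),1,40,.022)],0)
E
```

```text
[[0,-0.11,0,-0.2,0.1,0.87,0],[0,-0.11,0,-0.1,0.1,0.89,0],[0,-0.11,0,0,0.1,0.89,0],[0,-0.11,-0.01,0.1,0.1,0.89,0],[0,-0.11,0,0.21,0.11,0.87,0],[-0.01,-0.12,-0.01,0.3,0.1,0.84,0],[0,0,0,0.31,0,0.37,0],[0,0,0,0.31,0,0.37,0],[0,0,0,0.31,0,0.36,0],[0,0,0,0.31,0,0.37,0]]
[[0,0,0,0.31,0,0.36,0],[0,0,0,0.3,0,0.37,0],[0,0,0,0,0,0,0],[0,0,0,0,0,0,0],[0,0,0,0,0,0,0],[0,0,0,0,0,0,0],[0,0,0,0,0,0,0],[0,0,0,0,0,0,0],[0,0,0,0,0,0,0],[0,0,0,0,0,0,0]]
end [ 0.4701 -0.0542  0.0151]
```

Call:
step_arm(
  rows=[
    [0, -0.11, 0, -0.2, 0.1, 0.87, 0],
    [0, -0.11, 0, -0.1, 0.1, 0.89, 0],
    [0, -0.11, 0, 0, 0.1, 0.89, 0],
    [0, -0.11, -0.01, 0.1, 0.1, 0.89, 0],
    [0, -0.11, 0, 0.21, 0.11, 0.87, 0],
    [-0.01, -0.12, -0.01, 0.3, 0.1, 0.84, 0],
    [0, 0, 0, 0.31, 0, 0.37, 0],
    [0, 0, 0, 0.31, 0, 0.37, 0],
    [0, 0, 0, 0.2, 0, 0.2, 0],
    [0, 0, 0, 0, 0, 0, 0],
  ],
)

```text
time_s: 3.9
tool_pos: [0.3389, -0.0745, 0.1513]
tcp_rot: [0.053, -0.015, 0.998, -0.022]
contact_force: [-0.8, -0.0, 0.4]
grip_width: 1.001
gripper_force: 0.0
```

```bash
python3 - <<'E'
from h import *
st(); plan([((.470,-.054,.015),1,40,.02)],0)
E
```

```text
t 3.9 p [ 0.3389 -0.0745  0.1513] yaw 1.63701060854917 tilt 6.592234385351647 j [ 0.2818  0.5566 -0.3719  2.5471  1.7298  0.2419 -0.1474] F [-0.7549 -0.0047  0.3802] g 1.0006445515375044 0.0
[[0,-0.06,0,-0.29,0.06,0.37,0],[0,-0.06,0,-0.27,0.06,0.39,0],[0,-0.06,0,-0.24,0.06,0.4,0],[0,-0.06,0,-0.22,0.06,0.42,0],[-0.01,-0.05,0.01,-0.19,0.06,0.43,0],[0,-0.06,0,-0.17,0.05,0.44,0],[-0.01,-0.05,0.01,-0.14,0.05,0.45,0],[0,-0.06,0,-0.11,0.05,0.46,0],[-0.01,-0.05,0.01,-0.08,0.05,0.47,0],[0,-0.06,0,-0.06,0.05,0.47,0]]
end [ 0.4699 -0.0539  0.015 ]
```

```bash
cat > fk.py <<'E'
from h import *
import itertools
from scipy.optimize import least_squares
J=np.array([[-1.0962,.6899,-.1945,1.5662,.1573,.9025,-.2151],[.2319,.2887,-.2043,1.955,.0743,.9055,1.5549],[.2818,.5566,-.3719,2.5471,1.7298,.2419,-.1474]])
P=np.array([[.2665,.5647,.2306],[.4218,-.0799,.339],[.3389,-.0745,.1513]])
Q=[Ro.from_quat([.2186,.9758,-.0008,-.0001]),Ro.from_matrix(Rt(-.33,0)),Ro.from_quat([-.015,.998,-.022,.053])]
def rots(j,s):
    out=[];R=Ro.identity()
    for i in range(7): R=R*Ro.from_euler('z' if i%2==0 else 'y',s[i]*j[i]); out.append(R)
    return out
if __name__=="__main__":
    best=[]
    for s in itertools.product([1,-1],repeat=7):
        C=[(rots(j,s)[-1].inv()*q) for j,q in zip(J,Q)]
        e=sum((C[0].inv()*k).magnitude() for k in C); best.append((e,s,C[0].as_rotvec()))
    best.sort(key=lambda b:b[0]); 
    for b in best[:4]: print(b)
    s=best[0][1]
    # linear fit: p = h z + sum R_i * o_i  (x,z offsets after j1,j2,j4 and z (tool) after 7)
    A=[];
    for j in J:
        r=[q.as_matrix() for q in rots(j,s)]
        A.append(np.c_[[0,0,1],r[1][:,2],r[1][:,0],r[3][:,2],r[3][:,0],r[5][:,2],r[5][:,0]])
    A=np.vstack(A); x,res,rk,sv=np.linalg.lstsq(A,P.ravel(),rcond=None); print(x,rk,sv,A@x-P.ravel())
    x2,*_=np.linalg.lstsq(A[:,[0,1,3,5]],P.ravel(),rcond=None); print(x2,A[:,[0,1,3,5]]@x2-P.ravel())
E
python3 fk.py
```

```text
(0.001911846436937445, (-1, 1, -1, 1, -1, 1, -1), array([ 0.    , -0.    ,  1.5708]))
(0.23116502241493112, (-1, -1, -1, -1, -1, -1, -1), array([0.0028, 0.0023, 1.5708]))
(0.8865570342242255, (-1, -1, 1, -1, -1, -1, -1), array([ 0.1954, -0.178 ,  1.2624]))
(0.9495942528064083, (-1, 1, 1, 1, -1, 1, -1), array([-0.1925,  0.1798,  1.2621]))
[-1.2447  0.6055  0.1015  0.2315 -0.0501 -1.159   0.0553] 7 [3.4027 2.6618 1.3778 0.5419 0.2976 0.2355 0.022 ] [-0.0112  0.0006 -0.0189 -0.001   0.0165  0.023   0.0014  0.0028 -0.0042]
[-0.1096  0.6566  0.2816  0.0064] [-0.0262  0.0222 -0.015  -0.0184  0.0391  0.0005  0.0124  0.0324  0.0145]
```

The tilt stopped at the wrist singularity: j4 is near its limit and j5 is part-way through flipping. I'll move outward with a smaller tilt so the wrist finishes the flip.

```bash
python3 - <<'E'
from h import *
plan([((.46,-.054,.15),1,22,.015)],0)
E
```

```text
[[0,-0.03,0,-0.34,0.05,0.04,0],[0,-0.03,0,-0.33,0.05,0.05,0],[-0.01,-0.03,0,-0.33,0.05,0.06,0],[0,-0.03,0,-0.33,0.05,0.07,0],[-0.01,-0.03,0,-0.33,0.04,0.08,0],[0,-0.03,0.01,-0.33,0.04,0.09,0],[-0.01,-0.03,0,-0.32,0.05,0.1,0],[0,-0.03,0.01,-0.32,0.05,0.11,0],[-0.01,-0.03,0,-0.32,0.05,0.11,0],[0,0,0,0,0,0,0]]
end [ 0.46   -0.054   0.1501]
```

Call:
step_arm(
  rows=[
    [0, -0.03, 0, -0.34, 0.05, 0.04, 0],
    [0, -0.03, 0, -0.33, 0.05, 0.05, 0],
    [-0.01, -0.03, 0, -0.33, 0.05, 0.06, 0],
    [0, -0.03, 0, -0.33, 0.05, 0.07, 0],
    [-0.01, -0.03, 0, -0.33, 0.04, 0.08, 0],
    [0, -0.03, 0.01, -0.33, 0.04, 0.09, 0],
    [-0.01, -0.03, 0, -0.32, 0.05, 0.1, 0],
    [0, -0.03, 0.01, -0.32, 0.05, 0.11, 0],
    [-0.01, -0.03, 0, -0.32, 0.05, 0.11, 0],
    [0, 0, 0, 0, 0, 0, 0],
  ],
)

```text
time_s: 5.15
tool_pos: [0.4612, -0.0553, 0.1507]
tcp_rot: [0.194, -0.009, 0.981, 0.001]
contact_force: [-0.0, -0.5, -0.1]
grip_width: 0.999
gripper_force: 0.0
```

```bash
python3 - <<'E'
from h import *
st(); plan([((.462,-.054,.013),1,22,.02)],0)
E
```

```text
t 5.15 p [ 0.4612 -0.0553  0.1507] yaw 1.010873638028081 tilt 22.328820885158454 j [ 0.487   0.6957 -0.7431  2.474   2.1383  0.5487 -0.5592] F [-0.0132 -0.4932 -0.1305] g 0.9993356150066797 0.0
[[0,0,0,0.18,0.01,0.46,0],[0,0,0,0.18,0,0.46,0],[0,0,0,0.19,0.01,0.45,0],[0,0,0,0.18,0,0.46,0],[0,0,0,0.19,0.01,0.45,0],[0,0,0,0.18,0,0.46,0],[0,0.01,0,0.19,0.01,0.45,0],[0,0,0,0,0,0,0],[0,0,0,0,0,0,0],[0,0,0,0,0,0,0]]
end [ 0.4619 -0.0539  0.0131]
```

Call:
step_arm(
  rows=[
    [0, 0, 0, 0.18, 0.01, 0.46, 0],
    [0, 0, 0, 0.18, 0, 0.46, 0],
    [0, 0, 0, 0.19, 0.01, 0.45, 0],
    [0, 0, 0, 0.18, 0, 0.46, 0],
    [0, 0, 0, 0.19, 0.01, 0.45, 0],
    [0, 0, 0, 0.18, 0, 0.46, 0],
    [0, 0.0, 0, 0.19, 0.01, 0.45, 0],
    [0, 0, 0, 0, 0, 0, 0],
    [0, 0, 0, 0, 0, 0, 0.5],
    [0, 0, 0, 0, 0, 0, 0.6],
  ],
  force=40,
)

```text
time_s: 6.4
tool_pos: [0.4618, -0.0542, 0.0141]
tcp_rot: [0.194, -0.009, 0.981, 0.001]
contact_force: [-0.3, 0.6, 1.8]
grip_width: 0.697
gripper_force: 43.4
```

```bash
python3 - <<'E'
from h import *
st()
cv2.imwrite("pics/w2.png",cv2.resize(bot.snapshot("wrist"),None,fx=1.5,fy=1.5))
plan([((.45,-.054,.12),1,22,.03),((.45,.06,.16),19,22,.03)],0.7)
E
```

```text
t 6.4 p [ 0.4618 -0.0542  0.0141] yaw 1.0311451260595672 tilt 22.412592252333635 j [ 0.4702  1.1282 -0.7764  2.5262  2.4065  0.9892 -0.7309] F [-0.2734  0.5982  1.8355] g 0.6968619435060767 43.435202836990356
[[0,0,0,-0.18,0,-0.64,0.7],[0,0,0,-0.19,0,-0.64,0.7],[0,0,0,-0.18,0,-0.64,0.7],[0,0.01,0,-0.19,0.01,-0.64,0.7],[-0.02,0,-0.06,-0.08,0.57,-0.18,0.7],[-0.02,0,-0.05,-0.12,0.57,-0.17,0.7],[-0.02,0,-0.06,-0.15,0.56,-0.16,0.7],[-0.03,0,-0.05,-0.18,0.55,-0.15,0.7],[-0.02,0,-0.06,-0.22,0.55,-0.13,0.7],[0,0,0,0,0,0,0.7]]
end [0.4501 0.06   0.1599]
```

```bash
python3 - <<'E'
from h import *
plan([((.455,-.054,.09),1,22,.03),((.4625,.2547,.11),19,22,.036)],0.7)
E
```

```text
[[0,0,0,-0.19,0,-0.61,0.7],[0,0,0,-0.19,0,-0.61,0.7],[0,0.01,0,-0.19,0.01,-0.6,0.7],[-0.01,0,-0.03,-0.05,0.86,-0.04,0.7],[-0.01,0,-0.03,-0.08,0.85,-0.03,0.7],[-0.01,0,-0.03,-0.11,0.85,-0.02,0.7],[-0.01,0,-0.03,-0.14,0.85,-0.01,0.7],[-0.01,0,-0.03,-0.16,0.84,-0.01,0.7],[-0.02,0,-0.03,-0.19,0.84,0,0.7],[-0.01,0,-0.03,-0.21,0.83,0.02,0.7]]
[[-0.02,0,-0.03,-0.24,0.83,0.03,0.7],[-0.01,0,-0.04,-0.27,0.81,0.06,0.7],[0,0,0,0,0,0,0.7],[0,0,0,0,0,0,0.7],[0,0,0,0,0,0,0.7],[0,0,0,0,0,0,0.7],[0,0,0,0,0,0,0.7],[0,0,0,0,0,0,0.7],[0,0,0,0,0,0,0.7],[0,0,0,0,0,0,0.7]]
end [0.4626 0.2546 0.1099]
```

View pics/w2.png

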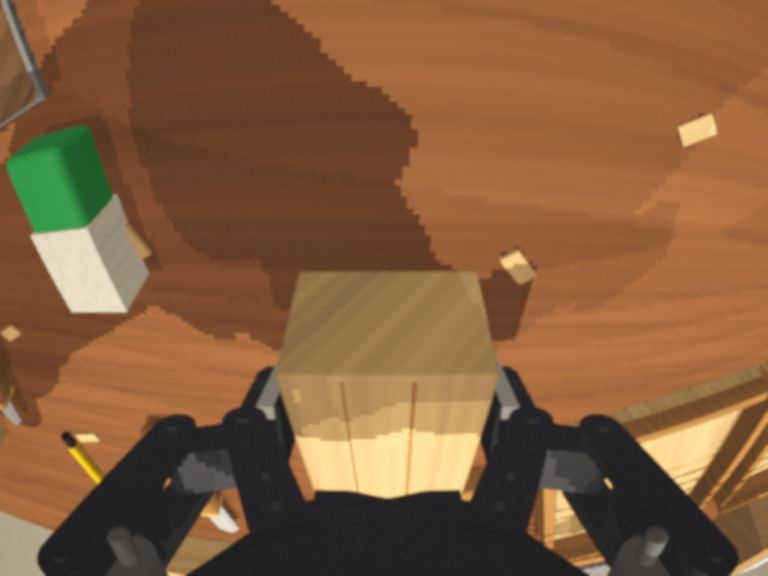

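Call:
step_arm(
  rows=[
    [0, 0, 0, -0.19, 0, -0.61, 0.7],
    [0, 0, 0, -0.19, 0, -0.61, 0.7],
    [0, 0, 0, -0.19, 0.01, -0.6, 0.7],
    [-0.01, 0, -0.03, -0.05, 0.86, -0.04, 0.7],
    [-0.01, 0, -0.03, -0.08, 0.85, -0.03, 0.7],
    [-0.01, 0, -0.03, -0.11, 0.85, -0.02, 0.7],
    [-0.01, 0, -0.03, -0.14, 0.85, -0.01, 0.7],
    [-0.01, 0, -0.03, -0.16, 0.84, -0.01, 0.7],
    [-0.02, 0, -0.03, -0.4, 0.84, 0, 0.7],
    [-0.02, 0, -0.06, -0.45, 0.98, 0, 0.7],
  ],
)

```text
time_s: 7.7
tool_pos: [0.4751, 0.1958, 0.1131]
tcp_rot: [0.191, -0.141, 0.971, 0.023]
contact_force: [0.0, 0.0, -1.5]
grip_width: 0.695
gripper_force: 43.8
```

```bash
python3 - <<'E'
from h import *
st()
plan([((.4625,.2547,.11),19,22,.036)],0.7)
E
```

```text
t 7.7 p [0.4751 0.1958 0.1131] yaw 16.456470232653896 tilt 22.222221132891768 j [-0.0454  0.8498 -0.8483  2.355   1.9317  0.7689 -0.5926] F [ 0.0349  0.0138 -1.4653] g 0.6949866215472558 43.77471685409546
[[-0.01,0,-0.02,-0.04,0.75,0.05,0.7],[-0.01,0,-0.02,-0.06,0.75,0.06,0.7],[0,0,0,0,0,0,0.7],[0,0,0,0,0,0,0.7],[0,0,0,0,0,0,0.7],[0,0,0,0,0,0,0.7],[0,0,0,0,0,0,0.7],[0,0,0,0,0,0,0.7],[0,0,0,0,0,0,0.7],[0,0,0,0,0,0,0.7]]
end [0.4626 0.2547 0.11  ]
```

```bash
python3 - <<'E'
from h import *
import json
st(); c=bot.calibration("wrist"); im=bot.snapshot("wrist"); cv2.imwrite("pics/w3.png",im)
json.dump({k:np.array(v).tolist() for k,v in c.items()},open("w3.json","w"))
cv2.imwrite("pics/w3b.png",cv2.resize(im,None,fx=1.55,fy=1.55,interpolation=cv2.INTER_CUBIC))
E
```

```text
t 7.7 p [0.4751 0.1958 0.1131] yaw 16.456470232653896 tilt 22.222221132891768 j [-0.0454  0.8498 -0.8483  2.355   1.9317  0.7689 -0.5926] F [ 0.0349  0.0138 -1.4653] g 0.6949866215472558 43.77471685409546
```

View pics/w3b.png

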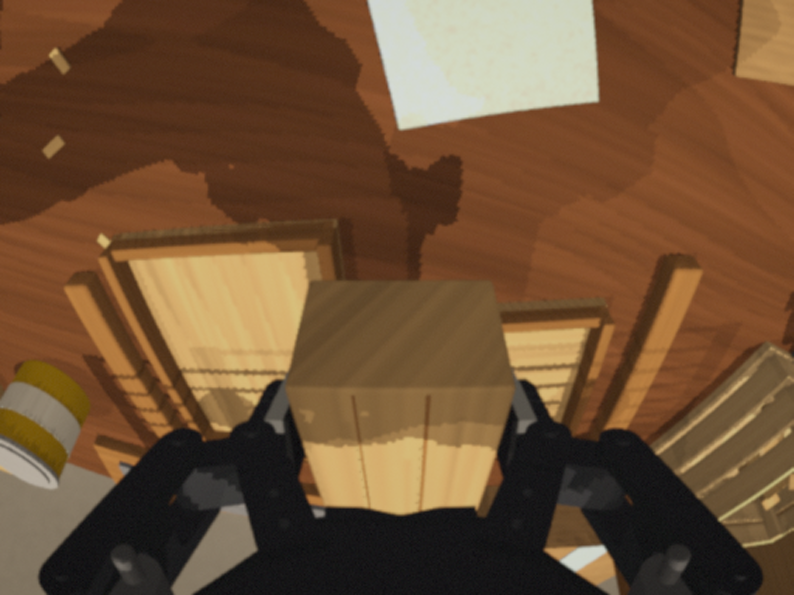

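The view shows the long tray's front foot edge from about (118,236) to (337,221), the short tray's front left bottom corner near (605,300) (top edge 607,317), and the block gripped square.

```bash
python3 - <<'E'
from h import *
import json
c=json.load(open("w3.json"))
k=lambda x,y,z:onz(c,(x/1.55-.18,y/1.55-.18),z,True)*1000
L={"lFR0":(118,236,0),"lFL0":(337,221,0),"lFRt":(113,250,.02),"lFLt":(337,237,.02),"sFL0":(605,300,0),"sFLt":(608,316,.02),"s500t":(502,322,.02),"s500b":(502,303,0),"ft1":(698,258,.012),"bk_t":(295,280,0.099),}
W={n:k(*v) for n,v in L.items()}
for n in W: print(n,W[n])
for a,b in [("lFR0","lFL0"),("lFRt","lFLt"),("s500b","sFL0"),("s500t","sFLt")]:
    d=W[b]-W[a]; print(a,np.linalg.norm(d),np.degrees(np.arctan2(d[1],d[0]))-90)
# block bottom-front edge, and top-front edge (block bottom z = tcp z - .014)
zb=.1131-.0141
for p,z in [((310,281),zb),((497,281),zb),((291,387),zb+.045),((509,387),zb+.045)]: print("blk",k(*p,z))
yaw=np.radians(16.46); f=np.array([np.cos(yaw),np.sin(yaw)])
print([ (k(*p,z)-np.array([475.1,195.8]))@f for p,z in [((403,281),zb),((400,387),zb+.045)]])
E
```

```text
lFR0 [535.775   24.8419]
lFL0 [489.6386 161.9159]
lFRt [530.372   32.6594]
lFLt [486.4099 163.7783]
sFL0 [495.499  340.1812]
sFLt [493.1645 333.1442]
s500t [516.7454 269.1329]
s500b [518.2105 273.2073]
ft1 [438.1602 375.5802]
bk_t [453.328  152.4698]
lFR0 144.63005845362824 18.60222727978656
lFRt 138.2926054730299 18.53548634401315
s500b 70.71992787287331 18.73230592914439
s500t 68.21654513621843 20.223117015881826
blk [452.2931 157.4014]
blk [434.5228 215.8301]
blk [450.1993 159.1247]
blk [433.8374 211.8846]
[np.float64(-32.92523974680574), np.float64(-35.364115094034425)]
```

```bash
cat >> h.py <<'E'
YW=18.6; _f=np.array([.9478,.3190]); _l=np.array([-.3190,.9478])
def S(x,y,z): p=np.array([.587,.2955])+x/1000*_f+y/1000*_l; return np.array([*p,z/1000])   # short tray frame, mm
def L(x,y,z): p=np.array([.6435,.137])+x/1000*_f+y/1000*_l; return np.array([*p,z/1000])
E
python3 - <<'E'
from h import *
plan([(S(-110,0,90),YW,22),(S(-70,0,62),YW,22,.025),(S(-16,0,40),YW,22,.02),(S(-16,0,24),YW,22,.008)],0.7)
E
```

```text
[[-0.01,0.01,-0.01,-0.13,0.65,0.4,0.7],[0,0,-0.01,-0.14,0.65,0.4,0.7],[0,0,0,-0.33,0,0.51,0.7],[0,0,0,-0.33,0,0.52,0.7],[0,0,0,-0.35,0,0.34,0.7],[0,0,0,-0.35,0.01,0.34,0.7],[0,0,0,-0.34,0,0.33,0.7],[0,0,0,0.05,0,0.12,0.7],[0,0,0,0.05,0,0.13,0.7],[0,0,0,0.05,0,0.12,0.7]]
end [0.5717 0.2902 0.024 ]
```

Call:
step_arm(
  rows=[
    [-0.01, 0, -0.01, -0.13, 0.65, 0.4, 0.7],
    [0, 0, -0.01, -0.14, 0.65, 0.4, 0.7],
    [0, 0, 0, -0.33, 0, 0.51, 0.7],
    [0, 0, 0, -0.33, 0, 0.52, 0.7],
    [0, 0, 0, -0.35, 0, 0.34, 0.7],
    [0, 0, 0, -0.35, 0, 0.34, 0.7],
    [0, 0, 0, -0.34, 0, 0.33, 0.7],
    [0, 0, 0, 0.03, 0, 0.08, 0.7],
    [0, 0, 0, 0.03, 0, 0.08, 0.7],
    [0, 0, 0, 0, 0, 0, 0.7],
  ],
)

```text
time_s: 9.0
tool_pos: [0.5703, 0.2791, 0.03]
tcp_rot: [0.191, -0.152, 0.969, 0.026]
contact_force: [-0.1, -0.1, -2.1]
grip_width: 0.699
gripper_force: 43.9
```

```bash
python3 - <<'E'
from h import *
st()
plan([(S(-16,0,23),YW,22,.005)],0.7)
E
```

```text
t 9.0 p [0.5703 0.2791 0.03  ] yaw 17.74923652931262 tilt 22.173072552588675 j [-0.1542  1.0488 -0.7408  2.0215  1.8917  0.7253 -0.391 ] F [-0.0877 -0.1181 -2.0971] g 0.6990933612008425 43.85345757007599
[[0,0,0,-0.02,0.09,0.07,0.7],[-0.01,0,-0.01,-0.01,0.08,0.07,0.7],[0,0,0,-0.02,0.09,0.07,0.7],[0,0,0,0,0,0,0.7],[0,0,0,0,0,0,0.7],[0,0,0,0,0,0,0.7],[0,0,0,0,0,0,0.7],[0,0,0,0,0,0,0.7],[0,0,0,0,0,0,0.7],[0,0,0,0,0,0,0.7]]
end [0.5718 0.2905 0.0229]
```

Call:
step_arm(
  rows=[
    [0, 0, -0.01, -0.02, 0.13, 0, 0.7],
    [-0.01, 0, -0.01, -0.02, 0.13, 0, 0.7],
    [0, 0, 0, 0.02, 0, 0.05, 0.7],
    [0, 0, 0, 0.02, 0, 0.05, 0.7],
    [0, 0, 0, 0.02, 0, 0.05, 0.7],
    [0, 0, 0, 0.01, 0, 0.03, 0.7],
    [0, 0, 0, 0, 0, 0, 0.7],
    [0, 0, 0, 0, 0, 0, 0.2],
    [0, 0, 0, 0, 0, 0, 0.1],
    [0, 0, 0, 0, 0, 0, 0.1],
  ],
)

```text
time_s: 10.25
tool_pos: [0.5698, 0.2899, 0.0232]
tcp_rot: [0.191, -0.163, 0.968, 0.029]
contact_force: [0.0, -0.5, 0.0]
grip_width: 0.902
gripper_force: 0.0
```

```bash
python3 - <<'E'
from h import *
st()
plan([(S(-16,0,60),YW,22,.02),(S(-100,0,95),YW,30,.03),(S(-100,0,60),YW,40,.03)],0)
E
```

```text
t 10.25 p [0.5698 0.2899 0.0232] yaw 19.03735642578462 tilt 22.259825329639874 j [-0.1668  1.0647 -0.7411  2.0103  1.9054  0.7255 -0.3849] F [ 0.0087 -0.5446  0.0079] g 0.9024531538600584 0.0
[[0,0,0,-0.2,-0.01,-0.42,0],[0,0,0.01,-0.2,0,-0.41,0],[0,-0.03,0,0.4,0,-0.4,0],[0,-0.03,0,0.39,0,-0.42,0],[0,-0.03,0,0.38,0,-0.42,0],[0,-0.04,0,0.37,-0.01,-0.44,0],[0,-0.08,0,0.22,0,0.38,0],[0,-0.09,0,0.25,0,0.36,0],[0,0,0,0,0,0,0],[0,0,0,0,0,0,0]]
end [0.4922 0.2634 0.0598]
```

```bash
python3 - <<'E'
from h import *
print("A");p,R=plan([(S(-20,0,55),YW,22,.02),(S(-95,0,80),YW,30,.032),(S(-95,0,40),YW,40,.03)],0)
print("B");plan([(S(-66,0,36),YW,40,.01),(S(-48,0,36),YW,40,.006)],1,p=p,R=R)
E
```

```text
A
[[0,0,0,-0.13,0,-0.38,0],[0,0,0.01,-0.13,-0.01,-0.37,0],[0,-0.04,0,0.5,0,-0.43,0],[0,-0.04,0,0.48,0,-0.45,0],[0,-0.05,0,0.46,0,-0.47,0],[0,-0.08,0,0.25,0,0.43,0],[0,-0.09,0,0.29,0,0.41,0],[0,0,0,0,0,0,0],[0,0,0,0,0,0,0],[0,0,0,0,0,0,0]]
end [0.497  0.2653 0.0399]
B
[[0,0,0,-0.16,0,0.18,1],[0,0,0,-0.16,0,0.18,1],[0,0,0,-0.17,0,0.18,1],[0,0,0,-0.09,0,0.07,1],[0,0,0,-0.08,0,0.07,1],[0,0,0,-0.09,0,0.08,1],[0,0,0,-0.08,0,0.07,1],[0,0,0,0,0,0,1],[0,0,0,0,0,0,1],[0,0,0,0,0,0,1]]
end [0.5414 0.2801 0.0361]
```

Call:
step_arm(
  rows=[
    [0, 0, 0, -0.13, 0, -0.38, 0],
    [0, 0, 0, -0.13, 0, -0.37, 0],
    [0, -0.04, 0, 0.5, 0, -0.43, 0],
    [0, -0.04, 0, 0.48, 0, -0.45, 0],
    [0, -0.05, 0, 0.46, 0, -0.47, 0],
    [0, -0.08, 0, 0.25, 0, 0.43, 1],
    [0, -0.09, 0, 0.29, 0, 0.41, 1],
    [0, 0, 0, 0, 0, 0, 1],
    [0, 0, 0, 0, 0, 0, 1],
    [0, 0, 0, 0, 0, 0, 1],
  ],
)

```text
time_s: 11.5
tool_pos: [0.4986, 0.2653, 0.0421]
tcp_rot: [0.341, -0.156, 0.925, 0.055]
contact_force: [-0.3, -0.3, -0.2]
grip_width: 0.001
gripper_force: 0.0
```

```bash
python3 - <<'E'
from h import *
st()
plan([(S(-66,0,36),YW,40,.011),(S(-48,0,36),YW,40,.006)],1)
E
```

```text
t 11.5 p [0.4986 0.2653 0.0421] yaw 18.97092609977112 tilt 40.446178473710326 j [-0.2415  1.2115 -0.8261  2.4735  2.4178  1.416  -1.0288] F [-0.2664 -0.3494 -0.1563] g 0.0008736931608004961 0.0
[[0,0,0,-0.14,0,0.19,1],[0,0,0,-0.14,0,0.19,1],[0,0.01,0.01,-0.14,0.01,0.18,1],[0,0,0,-0.09,0,0.07,1],[0,0,0,-0.09,0,0.07,1],[0,0,0,-0.08,0,0.07,1],[0,0,0,-0.09,0,0.08,1],[0,0,0,0,0,0,1],[0,0,0,0,0,0,1],[0,0,0,0,0,0,1]]
end [0.5416 0.2803 0.036 ]
```

Call:
step_arm(
  rows=[
    [0, 0, 0, -0.14, 0, 0.19, 1],
    [0, 0, 0, -0.14, 0, 0.19, 1],
    [0, 0, 0, -0.14, 0, 0.18, 1],
    [0, 0, 0, -0.09, 0, 0.07, 1],
    [0, 0, 0, -0.09, 0, 0.07, 1],
    [0, 0, 0, -0.08, 0, 0.07, 1],
    [0, 0, 0, -0.09, 0, 0.08, 1],
    [0, 0, 0, 0, 0, 0, 1],
    [0, 0, 0, 0, 0, 0, 1],
    [0, 0, 0, 0, 0, 0, 1],
  ],
)

```text
time_s: 12.75
tool_pos: [0.5399, 0.2797, 0.0337]
tcp_rot: [0.34, -0.156, 0.926, 0.054]
contact_force: [0.2, -0.0, -0.1]
grip_width: -0.006
gripper_force: 0.0
```

```bash
python3 - <<'E'
from h import *
import json
st()
c=bot.calibration("wrist"); im=bot.snapshot("wrist"); cv2.imwrite("pics/w4.png",cv2.resize(im,None,fx=1.55,fy=1.55,interpolation=cv2.INTER_CUBIC))
json.dump({k:np.array(v).tolist() for k,v in c.items()},open("w4.json","w"))
E
```

```text
t 12.75 p [0.5399 0.2797 0.0337] yaw 19.040269278599414 tilt 40.23161802473148 j [-0.1977  1.1941 -0.8033  2.3424  2.4315  1.2728 -0.9219] F [ 0.2218 -0.012  -0.0966] g -0.0055777310148002685 0.0
```

View pics/w4.png

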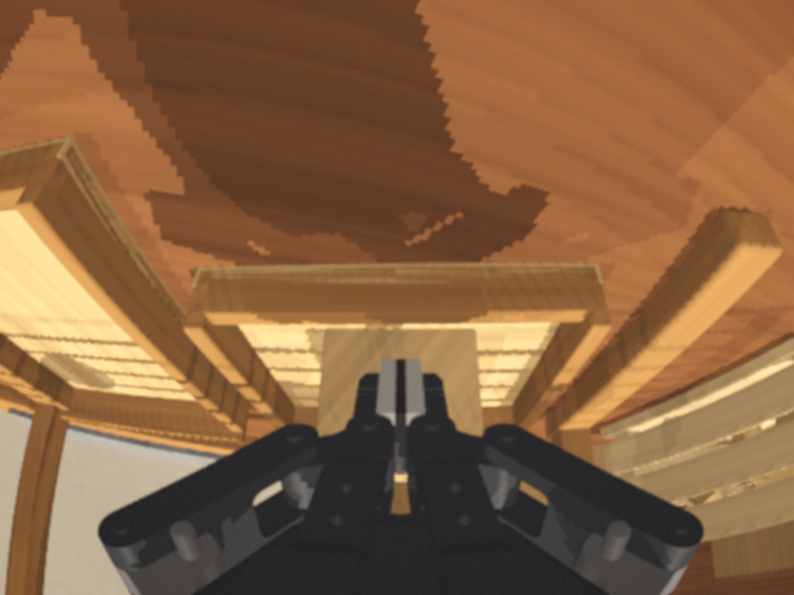

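Call:
step_arm(
  rows=[
    [0, 0, 0, -0.04, 0, 0.03, 1],
    [0, 0, 0, -0.04, 0, 0.03, 1],
    [0, 0, 0, -0.04, 0, 0.03, 1],
    [0, 0, 0, -0.04, 0, 0.03, 1],
    [0, 0, 0, 0, 0, 0, 1],
    [0, 0, 0, 0, 0, 0, 1],
    [0, 0, 0, 0, 0, 0, 1],
    [0, 0, 0, 0, 0, 0, 1],
    [0, 0, 0, 0, 0, 0, 1],
    [0, 0, 0, 0, 0, 0, 1],
  ],
)

```text
time_s: 14.05
tool_pos: [0.5476, 0.2822, 0.0342]
tcp_rot: [0.34, -0.156, 0.926, 0.054]
contact_force: [-2.7, -2.3, -0.6]
grip_width: 0.002
gripper_force: 1.9
```

```bash
python3 - <<'E'
from h import *
import json
st()
c=json.load(open("w4.json"))
k=lambda x,y,z:onz(c,(x/1.55-.18,y/1.55-.18),z,True)*1000
for n,v in dict(sFR0=(198,270,0),sFL0=(600,265,0),sFRt=(189,325,.02),sFLt=(608,322,.02),bl=(322,331,.012),br=(478,329,.012),lFL0=(68,140,0)).items():
    q=k(*v); d=(q-[587,295.5]); print(n,q,"tray",d@_f,d@_l)
E
```

```text
t 14.05 p [0.5476 0.2822 0.0342] yaw 19.030895192852434 tilt 40.23946553140878 j [-0.1917  1.188  -0.8005  2.3199  2.429   1.2471 -0.9042] F [-2.7347 -2.3439 -0.6312] g 0.002214002975749556 1.949622337706387Traceback (most recent call last):
  File "<stdin>", line 7, in <module>
NameError: name '_f' is not defined
```

```bash
sed -i 's/_f\b/FV/g; s/_l\b/LV/g' h.py; python3 - <<'E'
from h import *
p,R=plan([(S(-75,0,42),YW,40,.03),(S(-130,0,120),YW,40),((.50,.03,.15),0,40),((.5633,-.3746,.11),-16.5,40)],0)
E
```

```text
[[0,0,0,0.26,0,-0.34,0],[0,0,0.01,0.25,0,-0.35,0],[0,0,0,-0.07,0,-0.79,0],[0,0,0,-0.07,0,-0.79,0],[0,0,0,-0.07,0.01,-0.79,0],[0.03,0,0.03,0.03,-0.8,-0.17,0],[0.03,0,0.03,0.01,-0.81,-0.14,0],[0.03,0,0.04,-0.02,-0.81,-0.12,0],[0.03,0,0.03,-0.05,-0.81,-0.09,0],[0.03,0,0.04,-0.08,-0.81,-0.07,0]]
[[0.03,0,0.03,-0.11,-0.81,-0.04,0],[0.02,0.01,0.04,-0.14,-0.8,-0.02,0],[0.01,0,0.02,-0.05,-0.84,0.15,0],[0.02,0,0.02,-0.07,-0.84,0.16,0],[0.01,0,0.02,-0.09,-0.84,0.17,0],[0.02,0,0.02,-0.11,-0.83,0.18,0],[0.01,0,0.02,-0.12,-0.82,0.2,0],[0.02,0,0.02,-0.14,-0.82,0.21,0],[0.01,0,0.01,-0.16,-0.81,0.23,0],[0.02,0,0.02,-0.16,-0.81,0.23,0]]
[[0.01,0,0.01,-0.18,-0.8,0.25,0],[0.02,0,0.02,-0.19,-0.8,0.26,0],[0.01,0,0.01,-0.21,-0.78,0.28,0],[0.02,-0.01,0.02,-0.21,-0.78,0.28,0],[0,0,0,0,0,0,0],[0,0,0,0,0,0,0],[0,0,0,0,0,0,0],[0,0,0,0,0,0,0],[0,0,0,0,0,0,0],[0,0,0,0,0,0,0]]
end [ 0.5632 -0.3744  0.11  ]
```

Call:
step_arm(
  rows=[
    [0, 0, 0, 0.26, 0, -0.34, 1],
    [0, 0, 0, 0.25, 0, -0.35, 1],
    [0, 0, 0, -0.07, 0, -0.79, 1],
    [0, 0, 0, -0.07, 0, -0.79, 0],
    [0, 0, 0, -0.07, 0.01, -0.79, 0],
    [0.03, 0, 0.03, 0.03, -0.8, -0.17, 0],
    [0.03, 0, 0.03, 0.01, -0.81, -0.14, 0],
    [0.03, 0, 0.04, -0.02, -0.81, -0.12, 0],
    [0.03, 0, 0.03, -0.05, -0.81, -0.09, 0],
    [0.03, 0, 0.04, -0.08, -0.81, -0.07, 0],
  ],
)

```text
time_s: 15.3
tool_pos: [0.52, 0.1102, 0.1385]
tcp_rot: [0.338, -0.043, 0.94, 0.008]
contact_force: [0.6, -0.5, -0.5]
grip_width: 1.001
gripper_force: 0.0
```

Call:
step_arm(
  rows=[
    [0.03, 0, 0.03, -0.11, -0.81, -0.04, 0],
    [0.02, 0.01, 0.04, -0.14, -0.8, -0.02, 0],
    [0.01, 0, 0.02, -0.05, -0.84, 0.15, 0],
    [0.02, 0, 0.02, -0.07, -0.84, 0.16, 0],
    [0.01, 0, 0.02, -0.09, -0.84, 0.17, 0],
    [0.02, 0, 0.02, -0.11, -0.83, 0.18, 0],
    [0.01, 0, 0.02, -0.12, -0.82, 0.2, 0],
    [0.02, 0, 0.02, -0.14, -0.82, 0.21, 0],
    [0.01, 0, 0.01, -0.16, -0.81, 0.23, 0],
    [0.02, 0, 0.02, -0.16, -0.81, 0.23, 0],
  ],
)

```text
time_s: 16.55
tool_pos: [0.5736, -0.2254, 0.124]
tcp_rot: [0.332, 0.094, 0.938, -0.039]
contact_force: [0.2, 0.3, 0.2]
grip_width: 1.0
gripper_force: 0.0
```

```bash
python3 - <<'E'
from h import *
st()
im=bot.snapshot("top"); cv2.imwrite("pics/top1.png",im)
p,R=plan([((.5633,-.3746,.11),-16.5,40)],0)
E
```

```text
t 16.55 p [ 0.5736 -0.2254  0.124 ] yaw -11.714377235990865 tilt 39.02021294039316 j [ 1.0476  1.2469 -1.3842  2.2993  2.1714  1.2047 -0.0943] F [0.1933 0.3138 0.1894] g 1.0003941556004239 0.0
[[0.01,0,0.01,-0.03,-0.71,0.12,0],[0.01,0,0.01,-0.04,-0.71,0.13,0],[0,-0.01,0.01,-0.05,-0.71,0.14,0],[0.01,0,0.02,-0.05,-0.71,0.14,0],[0,-0.01,0.01,-0.07,-0.7,0.15,0],[0,0,0,0,0,0,0],[0,0,0,0,0,0,0],[0,0,0,0,0,0,0],[0,0,0,0,0,0,0],[0,0,0,0,0,0,0]]
end [ 0.5633 -0.3745  0.11  ]
```

Call:
step_arm(
  rows=[
    [0.01, 0, 0.01, -0.03, -0.71, 0.12, 0],
    [0.01, 0, 0.01, -0.04, -0.71, 0.13, 0],
    [0, -0.01, 0.01, -0.05, -0.71, 0.14, 0],
    [0.01, 0, 0.02, -0.05, -0.71, 0.14, 0],
    [0, -0.01, 0.01, -0.07, -0.7, 0.15, 0],
    [0, 0, 0, 0, 0, 0, 0],
    [0, 0, 0, 0, 0, 0, 0],
    [0, 0, 0, 0, 0, 0, 0],
    [0, 0, 0, 0, 0, 0, 0],
    [0, 0, 0, 0, 0, 0, 0],
  ],
)

```text
time_s: 17.85
tool_pos: [0.5643, -0.366, 0.1093]
tcp_rot: [0.34, 0.127, 0.931, -0.043]
contact_force: [0.6, 0.1, -0.4]
grip_width: 1.001
gripper_force: 0.0
```

```bash
python3 - <<'E'
from h import *
import json
st()
c=bot.calibration("wrist"); im=bot.snapshot("wrist"); cv2.imwrite("pics/w5.png",cv2.resize(im,None,fx=1.55,fy=1.55,interpolation=cv2.INTER_CUBIC))
json.dump({k:np.array(v).tolist() for k,v in c.items()},open("w5.json","w"))
p,R=plan([((.5633,-.3746,.015),-16.5,40,.02)],0)
# top-face corners of the small block predicted by measured pose, mask check
hsv=cv2.cvtColor(im,cv2.COLOR_BGR2HSV)
R_,t=np.array(c['R']),np.array(c['t']); a=np.radians(-16.5)
for sx in(-35,35):
  for sy in(-21,21):
    X=np.array([.5614+(sx*np.cos(a)-sy*np.sin(a))/1e3,-.374+(sx*np.sin(a)+sy*np.cos(a))/1e3,.036]); d=R_@X+t; th=np.arctan2(np.hypot(*d[:2]),d[2]); u=d[:2]/np.hypot(*d[:2])*th
    print(sx,sy,(u*c['fx']+[c['cx'],c['cy']])*1.55)
E
```

```text
t 17.85 p [ 0.5643 -0.366   0.1093] yaw -15.378535607679948 tilt 40.08223409832292 j [ 1.2973  1.2754 -1.322   2.1209  2.1805  0.9473  0.1706] F [ 0.6036  0.0986 -0.4008] g 1.0005117859586956 0.0
[[0,0,0,0.3,-0.04,0.36,0],[0,0,0,0.3,-0.05,0.37,0],[0.01,0,0,0.3,-0.04,0.36,0],[0,0,0.01,0.3,-0.04,0.37,0],[0.01,0,0,0.29,-0.05,0.37,0],[0,0,0,0,0,0,0],[0,0,0,0,0,0,0],[0,0,0,0,0,0,0],[0,0,0,0,0,0,0],[0,0,0,0,0,0,0]]
end [ 0.5634 -0.3746  0.0149]
-35 -21 [322.2913 158.5394]
-35 21 [433.9054 158.6646]
35 -21 [338.2312 265.4892]
35 21 [423.1618 265.8926]
```

View pics/w5.png

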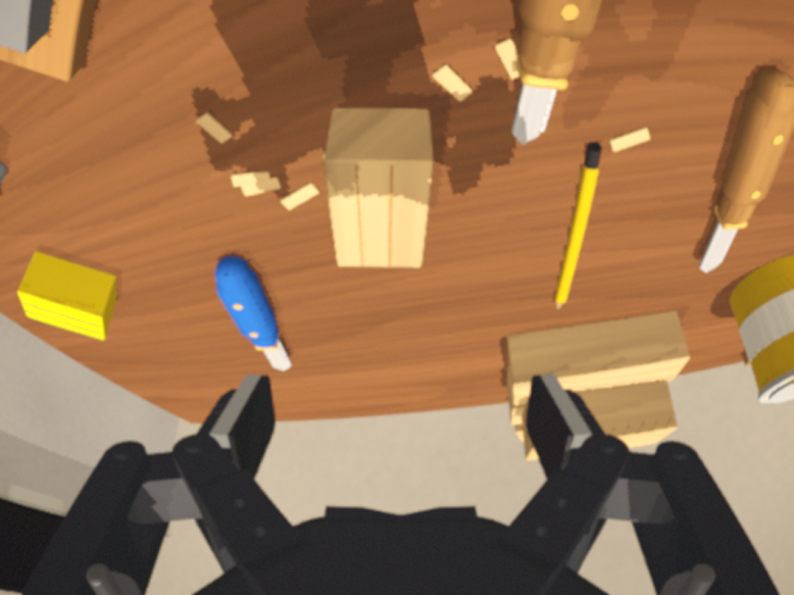

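The small block's corners at (327,158), (433,158), (338,266), (423,266) match the prediction to within a few pixels. I'll descend with the fingers partly closed to stay clear of the blue knife.

Call:
step_arm(
  rows=[
    [0, 0, 0, 0.0, -0.2, 0, 0.25],
    [0.01, 0, 0.01, 0.3, -0.02, 0.36, 0.25],
    [0, 0, 0, 0.3, 0, 0.37, 0.25],
    [0.01, 0, 0, 0.3, 0, 0.36, 0.25],
    [0, 0, 0.01, 0.3, 0, 0.37, 0.25],
    [0, 0, 0, 0.29, 0, 0.37, 0.25],
    [0, 0, 0, 0, 0, 0, 0.25],
    [0, 0, 0, 0, 0, 0, 0.25],
    [0, 0, 0, 0, 0, 0, 0.25],
    [0, 0, 0, 0, 0, 0, 0.25],
  ],
)

```text
time_s: 19.15
tool_pos: [0.5635, -0.3753, 0.0156]
tcp_rot: [0.339, 0.14, 0.929, -0.05]
contact_force: [-0.5, -0.6, -0.9]
grip_width: 0.753
gripper_force: 0.0
```

```bash
python3 - <<'E'
from h import *
st(); a=np.radians(-16.5); s=bot.get_obs()['tool_pos'][:2]-[.5614,-.374]; print(s@[np.cos(a),np.sin(a)],s@[-np.sin(a),np.cos(a)])
E
```

```text
t 19.15 p [ 0.5635 -0.3753  0.0156] yaw -17.10842069578827 tilt 40.126748677068356 j [ 1.2867  1.4632 -1.2514  2.0982  2.379   1.0192  0.1356] F [-0.5161 -0.6164 -0.8567] g 0.7528452066223503 0.0
0.002394393417619585 -0.0006461368840123023
```

```bash
python3 - <<'E'
from h import *
plan([((.5635,-.3753,.0156),-17,40)]*3+[((.55,-.374,.13),-16,40,.03),((.49,.03,.16),0,40,.039),(S(-120,0,105),YW,40,.039)],.8)
E
```

```text
[[0,0,0,0,0,0,0.8],[0,0,0,0,0,0,0.8],[0,0,0,0,0,0,0.8],[0,0,0,-0.4,-0.01,-0.6,0.8],[0,0,-0.01,-0.4,-0.02,-0.6,0.8],[0,0,0,-0.39,-0.02,-0.6,0.8],[-0.01,0,-0.01,-0.4,-0.02,-0.6,0.8],[-0.02,0,-0.02,0.25,0.85,-0.3,0.8],[-0.02,0,-0.02,0.23,0.86,-0.28,0.8],[-0.01,0,-0.02,0.21,0.87,-0.26,0.8]]
[[-0.02,0,-0.02,0.19,0.87,-0.25,0.8],[-0.01,0,-0.02,0.17,0.88,-0.24,0.8],[-0.02,0,-0.02,0.16,0.89,-0.23,0.8],[-0.01,0,-0.02,0.14,0.9,-0.21,0.8],[-0.02,0,-0.02,0.12,0.9,-0.2,0.8],[-0.01,0,-0.01,0.1,0.91,-0.18,0.8],[-0.02,0,-0.02,0.08,0.91,-0.17,0.8],[-0.01,0,-0.01,0.07,0.91,-0.15,0.8],[-0.03,0,-0.03,0.17,0.81,0.11,0.8],[-0.03,0,-0.03,0.15,0.81,0.14,0.8]]
[[-0.03,0,-0.04,0.12,0.81,0.16,0.8],[-0.03,0,-0.03,0.09,0.81,0.19,0.8],[-0.03,0,-0.04,0.06,0.81,0.21,0.8],[-0.03,0,-0.03,0.03,0.81,0.24,0.8],[-0.02,0,-0.04,0,0.8,0.26,0.8],[0,0,0,0,0,0,0.8],[0,0,0,0,0,0,0.8],[0,0,0,0,0,0,0.8],[0,0,0,0,0,0,0.8],[0,0,0,0,0,0,0.8]]
end [0.4731 0.2574 0.105 ]
```

Call:
step_arm(
  rows=[
    [0, 0, 0, 0, 0, 0, 0.8],
    [0, 0, 0, 0, 0, 0, 0.8],
    [0, 0, 0, 0, 0, 0, 0.8],
    [0, 0, 0, -0.4, -0.01, -0.6, 0.8],
    [0, 0, 0, -0.4, -0.02, -0.6, 0.8],
    [0, 0, 0, -0.39, -0.02, -0.6, 0.8],
    [-0.01, 0, -0.01, -0.4, -0.02, -0.6, 0.8],
    [-0.02, 0, -0.02, 0.25, 0.85, -0.3, 0.8],
    [-0.02, 0, -0.02, 0.23, 0.86, -0.28, 0.8],
    [-0.01, 0, -0.02, 0.21, 0.87, -0.26, 0.8],
  ],
)

```text
time_s: 20.4
tool_pos: [0.5337, -0.2631, 0.1377]
tcp_rot: [0.341, 0.096, 0.935, -0.032]
contact_force: [0.7, 0.9, 0.0]
grip_width: 0.484
gripper_force: 41.4
```

Call:
step_arm(
  rows=[
    [-0.02, 0, -0.02, 0.19, 0.87, -0.25, 0.8],
    [-0.01, 0, -0.02, 0.17, 0.88, -0.24, 0.8],
    [-0.02, 0, -0.02, 0.16, 0.89, -0.23, 0.8],
    [-0.01, 0, -0.02, 0.14, 0.9, -0.21, 0.8],
    [-0.02, 0, -0.02, 0.12, 0.9, -0.2, 0.8],
    [-0.01, 0, -0.01, 0.1, 0.91, -0.18, 0.8],
    [-0.02, 0, -0.02, 0.08, 0.91, -0.17, 0.8],
    [-0.01, 0, -0.01, 0.07, 0.91, -0.15, 0.8],
    [-0.03, 0, -0.03, 0.17, 0.81, 0.11, 0.8],
    [-0.03, 0, -0.03, 0.15, 0.81, 0.14, 0.8],
  ],
)

```text
time_s: 21.65
tool_pos: [0.5192, 0.0917, 0.1544]
tcp_rot: [0.331, -0.036, 0.943, 0.023]
contact_force: [-0.5, -0.5, -1.3]
grip_width: 0.486
gripper_force: 41.3
```

```bash
python3 - <<'E'
from h import *
st()
plan([(S(-115,0,95),YW,40,.039),(S(-60,0,82),YW,40,.025),(S(0,0,76),YW,40,.02)],.8)
E
```

```text
t 21.65 p [0.5192 0.0917 0.1544] yaw 4.723845852244536 tilt 38.778588183598764 j [ 0.3338  1.1614 -1.4676  2.5575  2.0018  1.5459 -0.6522] F [-0.4656 -0.4994 -1.2842] g 0.4862839935477446 41.30281448364258
[[-0.03,0,-0.04,0.3,0.84,0.16,0.8],[-0.03,0,-0.04,0.27,0.85,0.18,0.8],[-0.02,-0.01,-0.04,0.23,0.86,0.21,0.8],[-0.03,0,-0.04,0.2,0.86,0.23,0.8],[-0.02,-0.01,-0.03,0.16,0.86,0.26,0.8],[0,0,0,-0.28,0,0.38,0.8],[0,0,0,-0.28,0,0.38,0.8],[0,0,0,-0.28,0,0.37,0.8],[0,0,0,-0.26,0,0.27,0.8],[0,0,0,-0.26,0,0.27,0.8]]
[[0,0,0,-0.27,0,0.27,0.8],[0,0,0,-0.26,0,0.27,0.8],[0,0,0,0,0,0,0.8],[0,0,0,0,0,0,0.8],[0,0,0,0,0,0,0.8],[0,0,0,0,0,0,0.8],[0,0,0,0,0,0,0.8],[0,0,0,0,0,0,0.8],[0,0,0,0,0,0,0.8],[0,0,0,0,0,0,0.8]]
end [0.5869 0.2954 0.076 ]
```

Call:
step_arm(
  rows=[
    [-0.03, 0, -0.04, 0.3, 0.84, 0.16, 0.8],
    [-0.03, 0, -0.04, 0.27, 0.85, 0.18, 0.8],
    [-0.02, -0.01, -0.04, 0.23, 0.86, 0.21, 0.8],
    [-0.03, 0, -0.04, 0.2, 0.86, 0.23, 0.8],
    [-0.02, -0.01, -0.03, 0.16, 0.86, 0.26, 0.8],
    [0, 0, 0, -0.1, 0, 0.1, 0.8],
    [0, 0, 0, 0, 0, 0, 0.8],
    [0, 0, 0, 0, 0, 0, 0.8],
    [0, 0, 0, 0, 0, 0, 0.8],
    [0, 0, 0, 0, 0, 0, 0.8],
  ],
)

```text
time_s: 22.9
tool_pos: [0.4867, 0.2594, 0.0948]
tcp_rot: [0.338, -0.15, 0.928, 0.053]
contact_force: [-0.0, -0.2, -1.2]
grip_width: 0.482
gripper_force: 41.3
```

```bash
python3 - <<'E'
from h import *
st()
c=bot.calibration("wrist"); im=bot.snapshot("wrist"); cv2.imwrite("pics/w6.png",cv2.resize(im,None,fx=1.55,fy=1.55,interpolation=cv2.INTER_CUBIC))
import json; json.dump({k:np.array(v).tolist() for k,v in c.items()},open("w6.json","w"))
plan([(S(-60,0,84),YW,40,.025),(S(16,0,76),YW,40,.018),(S(16,0,72),YW,40,.018)],.8)
E
```

```text
t 22.9 p [0.4867 0.2594 0.0948] yaw 18.319894319133194 tilt 39.97222838153674 j [-0.0465  1.3578 -1.4145  2.5068  2.1147  1.7467 -0.6699] F [-0.0174 -0.1717 -1.2395] g 0.4818581020185021 41.28039300441742
[[0,0,0,-0.36,0.03,0.48,0.8],[0,0,0,-0.36,0.03,0.47,0.8],[0,0,0,-0.27,0,0.28,0.8],[0,0,0,-0.26,0,0.27,0.8],[0,0,0,-0.27,0,0.28,0.8],[0,0,0,-0.26,0,0.27,0.8],[0,0,0,-0.27,0.01,0.28,0.8],[0,0,0,0.07,0,0.07,0.8],[0,0,0,0,0,0,0.8],[0,0,0,0,0,0,0.8]]
end [0.602  0.3006 0.0721]
```

Next I'll refit the arm geometry from the logged states, to check where the elbow is relative to the shelf before going in.

```bash
cat > fk2.py <<'E'
from fk import *
D=[([.487,.6957,-.7431,2.474,2.1383,.5487,-.5592],[.4612,-.0553,.1507]),([.4702,1.1282,-.7764,2.5262,2.4065,.9892,-.7309],[.4618,-.0542,.0141]),
([-.0454,.8498,-.8483,2.355,1.9317,.7689,-.5926],[.4751,.1958,.1131]),([-.1668,1.0647,-.7411,2.0103,1.9054,.7255,-.3849],[.5698,.2899,.0232]),
([-.2415,1.2115,-.8261,2.4735,2.4178,1.416,-1.0288],[.4986,.2653,.0421]),([1.0476,1.2469,-1.3842,2.2993,2.1714,1.2047,-.0943],[.5736,-.2254,.124]),
([1.2867,1.4632,-1.2514,2.0982,2.379,1.0192,.1356],[.5635,-.3753,.0156]),([-.0465,1.3578,-1.4145,2.5068,2.1147,1.7467,-.6699],[.4867,.2594,.0948]),([.3338,1.1614,-1.4676,2.5575,2.0018,1.5459,-.6522],[.5192,.0917,.1544])]
JJ=np.vstack([J,[d[0] for d in D]]);PP=np.vstack([P,[d[1] for d in D]])
s=(-1,1,-1,1,-1,1,-1)
def cols(j):
    r=[q.as_matrix() for q in rots(j,s)]
    return np.c_[[0,0,1],r[0][:,0],r[0][:,1],r[2],r[4],r[6]]   # rigid offset after each axis pair
A=np.vstack([cols(j) for j in JJ]); X=np.linalg.lstsq(A,PP.ravel(),rcond=1e-6)[0]
if __name__=="__main__":
    print(X,np.abs(A@X-PP.ravel()).max())
E
python3 fk2.py
```

```text
[ 0.3468 -0.0001 -0.0188 -0.     -0.0269  0.5635  0.     -0.0003  0.3449
  0.     -0.0001  0.3334] 7.540660674706934e-05
```

```bash
cat >> fk2.py <<'E'
lo=np.array([-3.01,-.46,-1.47,.13,-1,.04,-2.66]);hi=np.array([3.01,2.08,1.51,2.56,4.14,2.09,2.66])
Cz=Ro.from_euler('z',np.pi/2)
def fwd(j): return cols(j)@X,(rots(j,s)[-1]*Cz)
def links(j):
    c=cols(j); e=c[:,:6]@X[:6]; w=c[:,:9]@X[:9]; return e,w
def ik(j,P,R):
    def f(q):
        p,r=fwd(q); return np.r_[(p-P)*10,(r.inv()*R).as_rotvec()*3,(q-j)*.003]
    return least_squares(f,np.clip(j,lo+1e-4,hi-1e-4),bounds=(lo,hi)).x
def stand(p): d=np.array(p[:2])-[.615,.216]; return np.array([d@FV,d@LV,p[2]])*1000
def show(j,n=""):
    e,w=links(j); print(n,np.round(j,2),"elbow",stand(e),"wrist",stand(w))
E
python3 - <<'E'
from fk2 import *
j=bot.get_obs()['joint_pos']; show(j,"now")
for q in [(-100,95),(-60,84),(-20,80),(16,76),(16,68)]:
    j=ik(j,S(q[0],0,q[1]),Ro.from_matrix(Rt(YW,40))); show(j,q)
E
```

```text
now [-0.05  1.36 -1.41  2.51  2.11  1.75 -0.67] elbow [-123.1101 -183.3006  439.8768] wrist [-321.9804   83.835   350.2622]
(-100, 95) [-0.04  1.36 -1.41  2.49  2.13  1.73 -0.64] elbow [-125.0159 -188.7602  440.2745] wrist [-315.5356   84.2942  350.3573]
(-60, 84) [ 0.01  1.37 -1.38  2.37  2.19  1.63 -0.51] elbow [-133.6972 -216.3009  431.3732] wrist [-275.5323   84.2943  339.3572]
(-20, 80) [ 0.05  1.38 -1.37  2.26  2.21  1.54 -0.4 ] elbow [-140.6695 -233.6412  429.4863] wrist [-235.5288   84.2943  335.3572]
(16, 76) [ 0.06  1.38 -1.36  2.15  2.22  1.46 -0.31] elbow [-144.1944 -242.5893  426.3685] wrist [-199.5257   84.2942  331.3572]
(16, 68) [ 0.06  1.4  -1.35  2.15  2.23  1.47 -0.31] elbow [-142.8938 -242.3482  418.4316] wrist [-199.5256   84.2942  323.3573]
```

The elbow stays about 100 mm in front of the shelf the whole way, so I'll go in.

Call:
step_arm(
  rows=[
    [0, 0, 0, -0.36, 0.03, 0.48, 0.8],
    [0, 0, 0, -0.36, 0.03, 0.47, 0.8],
    [0, 0, 0, -0.27, 0, 0.28, 0.8],
    [0, 0, 0, -0.26, 0, 0.27, 0.8],
    [0, 0, 0, -0.27, 0, 0.28, 0.8],
    [0, 0, 0, -0.26, 0, 0.27, 0.8],
    [0, 0, 0, -0.27, 0.01, 0.28, 0.8],
    [0, 0, 0, 0, 0, 0, 0.8],
    [0, 0, 0, 0, 0, 0, 0.8],
    [0, 0, 0, 0, 0, 0, 0.8],
  ],
)

```text
time_s: 24.2
tool_pos: [0.6014, 0.3012, 0.0757]
tcp_rot: [0.337, -0.151, 0.928, 0.054]
contact_force: [-0.0, 0.0, -1.2]
grip_width: 0.485
gripper_force: 41.3
```

```bash
python3 - <<'E'
from h import *
st()
plan([(S(17,0,71),YW,40,.012)],.8)
E
```

```text
t 24.2 p [0.6014 0.3012 0.0757] yaw 18.42278797022335 tilt 39.93041784074507 j [ 0.06    1.3856 -1.3623  2.1532  2.215   1.4722 -0.3078] F [-0.0479  0.0277 -1.1584] g 0.4854310567237631 41.29018843173981
[[0,0,0,0.05,-0.02,0.12,0.8],[0,0,0,0,0,0,0.8],[0,0,0,0,0,0,0.8],[0,0,0,0,0,0,0.8],[0,0,0,0,0,0,0.8],[0,0,0,0,0,0,0.8],[0,0,0,0,0,0,0.8],[0,0,0,0,0,0,0.8],[0,0,0,0,0,0,0.8],[0,0,0,0,0,0,0.8]]
end [0.6031 0.3009 0.0708]
```

Call:
step_arm(
  rows=[
    [0, 0, 0, 0.03, 0, 0.03, 0.8],
    [0, 0, 0, 0.03, 0, 0.03, 0.8],
    [0, 0, 0, 0.03, 0, 0.03, 0.8],
    [0, 0, 0, 0.02, 0, 0.03, 0.8],
    [0, 0, 0, 0, 0, 0, 0.8],
    [0, 0, 0, 0, 0, 0, 0.8],
    [0, 0, 0, 0, 0, 0, 0.8],
    [0, 0, 0, 0, 0, 0, 0.8],
    [0, 0, 0, 0, 0, 0, 0.8],
    [0, 0, 0, 0, 0, 0, 0.8],
  ],
)

```text
time_s: 25.45
tool_pos: [0.6018, 0.301, 0.0693]
tcp_rot: [0.337, -0.15, 0.928, 0.053]
contact_force: [-0.5, 0.2, -0.4]
grip_width: 0.486
gripper_force: 41.3
```

Call:
step_arm(
  rows=[
    [0, 0, 0, 0, 0, 0, 0.4],
    [0, 0, 0, 0, 0, 0, 0.35],
    [0, 0, 0, 0, 0, 0, 0.35],
    [0, 0, 0, 0, 0, -0.3, 0.35],
    [0, 0, 0, 0, 0, -0.6, 0.35],
    [0, 0, 0, 0, 0, -0.7, 0.35],
    [0, 0, 0, 0, 0, -0.8, 0.35],
    [0, 0, 0, 0.2, 0, -0.6, 0.35],
    [0, 0, 0, 0.4, 0, -0.4, 0.35],
    [0, 0, 0, 0.4, 0, -0.3, 0.35],
  ],
)

```text
time_s: 26.7
tool_pos: [0.4817, 0.2614, 0.1584]
tcp_rot: [0.338, -0.151, 0.927, 0.054]
contact_force: [-0.1, -0.3, -0.5]
grip_width: 0.65
gripper_force: 0.0
```

```bash
python3 - <<'E'
from fk2 import *
st()
a=np.radians(-15.7); u=np.array([np.cos(a),np.sin(a)]); k=np.array([.473,-.282])-.007*u
p=bot.get_obs()['tool_pos']; j=bot.get_obs()['joint_pos']
W=[((.49,.05,.15),0,32),((*k,.09),-15.7,25)]
plan(W,.35)
for w in W+[((*k,.011),-15.7,25)]:
    j=ik(j,np.array(w[0]),Ro.from_matrix(Rt(w[1],w[2]))); show(j); print(fwd(j)[0])
E
```

```text
t 26.7 p [0.4817 0.2614 0.1584] yaw 18.42180486535831 tilt 40.06645395048733 j [-0.0395  1.1538 -1.4351  2.4977  1.9793  1.5925 -0.6972] F [-0.1078 -0.3494 -0.5178] g 0.6498172967579668 0.0
[[0.03,0.02,0.04,0.21,-0.85,-0.13,0.35],[0.03,0.02,0.04,0.18,-0.86,-0.1,0.35],[0.03,0.02,0.04,0.14,-0.87,-0.07,0.35],[0.03,0.02,0.04,0.11,-0.87,-0.04,0.35],[0.03,0.03,0.04,0.07,-0.88,-0.01,0.35],[0.03,0.02,0.05,0.04,-0.88,0.02,0.35],[0.01,0.01,0.02,0.13,-0.83,0.1,0.35],[0.01,0.01,0.02,0.11,-0.83,0.11,0.35],[0.01,0.01,0.02,0.09,-0.83,0.11,0.35],[0.01,0.01,0.02,0.07,-0.83,0.12,0.35]]
[[0.01,0.01,0.02,0.06,-0.83,0.13,0.35],[0.02,0.01,0.03,0.04,-0.82,0.14,0.35],[0.01,0.01,0.02,0.01,-0.82,0.16,0.35],[0.02,0.02,0.03,-0.01,-0.82,0.17,0.35],[0.01,0.01,0.02,-0.04,-0.82,0.19,0.35],[0.02,0.02,0.03,-0.06,-0.82,0.2,0.35],[0,0,0,0,0,0,0.35],[0,0,0,0,0,0,0.35],[0,0,0,0,0,0,0.35],[0,0,0,0,0,0,0.35]]
end [ 0.4661 -0.2803  0.0899]
 [ 0.41  1.09 -1.47  2.55  1.86  1.43 -0.65] elbow [-284.6852 -367.467   581.4546] wrist [-338.9178  -61.0816  432.7023]
[0.49 0.05 0.15]
 [ 1.2   1.15 -1.27  2.3   1.92  1.    0.04] elbow [-652.7242 -533.2576  555.4347] wrist [-415.6661 -343.3222  392.1311]
[ 0.4663 -0.2801  0.09  ]
 [ 1.17  1.33 -1.2   2.3   2.12  1.1  -0.02] elbow [-639.6057 -562.1337  457.7476] wrist [-415.6662 -343.3237  313.1316]
[ 0.4663 -0.2801  0.011 ]
```

Call:
step_arm(
  rows=[
    [0.03, 0.02, 0.04, 0.21, -0.85, -0.13, 0.35],
    [0.03, 0.02, 0.04, 0.18, -0.86, -0.1, 0.35],
    [0.03, 0.02, 0.04, 0.14, -0.87, -0.07, 0.35],
    [0.03, 0.02, 0.04, 0.11, -0.87, -0.04, 0.35],
    [0.03, 0.03, 0.04, 0.07, -0.88, -0.01, 0.35],
    [0.03, 0.02, 0.05, 0.04, -0.88, 0.02, 0.35],
    [0.01, 0.01, 0.02, 0.13, -0.83, 0.1, 0.35],
    [0.01, 0.01, 0.02, 0.11, -0.83, 0.11, 0.35],
    [0.01, 0.01, 0.02, 0.09, -0.83, 0.11, 0.35],
    [0.01, 0.01, 0.02, 0.07, -0.83, 0.12, 0.35],
  ],
)

```text
time_s: 27.95
tool_pos: [0.4826, -0.0824, 0.1264]
tcp_rot: [0.256, 0.047, 0.966, -0.009]
contact_force: [0.8, 0.6, 0.8]
grip_width: 0.646
gripper_force: 0.0
```

Call:
step_arm(
  rows=[
    [0.01, 0.01, 0.02, 0.06, -0.83, 0.13, 0.35],
    [0.02, 0.01, 0.03, 0.04, -0.82, 0.14, 0.35],
    [0.01, 0.01, 0.02, 0.01, -0.82, 0.16, 0.35],
    [0.02, 0.02, 0.03, -0.01, -0.82, 0.17, 0.35],
    [0.01, 0.01, 0.02, -0.04, -0.82, 0.19, 0.35],
    [0.02, 0.02, 0.03, -0.06, -0.82, 0.2, 0.35],
    [0, 0, 0, 0, -0.2, 0, 0.35],
    [0, 0, 0, 0, 0, 0, 0.35],
    [0, 0, 0, 0, 0, 0, 0.35],
    [0, 0, 0, 0, 0, 0, 0.35],
  ],
)

```text
time_s: 29.2
tool_pos: [0.4663, -0.2857, 0.0902]
tcp_rot: [0.213, 0.134, 0.967, -0.032]
contact_force: [-0.0, -0.0, 0.3]
grip_width: 0.652
gripper_force: 0.0
```

```bash
cat >> h.py <<'E'
def proj(c,X):
    d=np.array(c['R'])@np.array(X)+np.array(c['t']); th=np.arctan2(np.hypot(*d[:2]),d[2]); return d[:2]/np.hypot(*d[:2])*th*c['fx']+[c['cx'],c['cy']]
E
python3 - <<'E'
from h import *
st()
a=np.radians(-15.7); u=np.array([np.cos(a),np.sin(a)]); o=np.array([.473,-.282]); k=o-.007*u
c=bot.calibration("wrist"); im=bot.snapshot("wrist"); cv2.imwrite("pics/w7.png",im)
# handle mask: orange-brown, brighter than table; sample cross-sections through the predicted handle
v=np.array([-u[1],u[0]]); table=None
for xo in (-45,-30,-15,0,15,30,45):
    prof=[]
    for yo in range(-40,41,2):
        q=proj(c,[*(o+xo/1000*u+yo/1000*v),.012]); x,y=np.round(q).astype(int)
        prof.append(im[y,x].astype(int) if 0<=x<512 and 0<=y<384 else [0,0,0])
    g=[int(p[1]) for p in prof]; print(xo,g)
plan([((*k,.09),-15.7,25),((*k,.011),-15.7,25,.02)],.35)
E
```

```text
t 29.2 p [ 0.4663 -0.2857  0.0902] yaw -15.824099902343713 tilt 24.816606695205724 j [ 1.2178  1.1765 -1.3204  2.2885  1.8974  1.0502  0.0841] F [-0.0343 -0.0224  0.3081] g 0.6519178999861953 0.0
-45 [95, 94, 96, 95, 96, 97, 97, 95, 95, 95, 94, 83, 80, 83, 82, 83, 90, 107, 114, 120, 122, 120, 124, 170, 166, 155, 127, 123, 135, 138, 138, 140, 143, 143, 142, 140, 140, 140, 140, 139, 139]
-30 [93, 92, 94, 95, 98, 98, 98, 99, 99, 97, 98, 98, 92, 89, 98, 107, 107, 116, 130, 139, 139, 134, 134, 135, 131, 124, 154, 131, 104, 128, 130, 116, 94, 89, 87, 88, 89, 89, 89, 93, 129]
-15 [96, 94, 96, 95, 95, 94, 94, 95, 95, 96, 96, 93, 94, 93, 98, 113, 136, 140, 141, 158, 196, 197, 169, 135, 128, 120, 109, 90, 88, 95, 110, 191, 195, 196, 194, 152, 98, 93, 94, 133, 138]
0 [94, 98, 99, 99, 98, 97, 95, 97, 97, 99, 100, 104, 108, 114, 117, 123, 136, 139, 140, 139, 136, 131, 131, 131, 123, 116, 107, 85, 78, 88, 90, 100, 115, 102, 91, 105, 120, 123, 127, 127, 126]
15 [133, 133, 133, 132, 133, 131, 131, 129, 130, 130, 130, 132, 130, 122, 147, 174, 183, 189, 191, 190, 176, 170, 180, 180, 167, 158, 119, 116, 129, 128, 130, 133, 132, 133, 135, 134, 133, 132, 133, 133, 134]
30 [128, 128, 127, 128, 127, 128, 127, 127, 126, 127, 128, 128, 124, 176, 162, 169, 179, 187, 190, 203, 216, 194, 180, 178, 175, 168, 152, 143, 140, 140, 139, 139, 139, 140, 141, 141, 141, 141, 141, 140, 139]
45 [147, 215, 248, 213, 154, 139, 139, 141, 142, 141, 142, 142, 141, 146, 183, 173, 161, 174, 178, 179, 189, 194, 190, 183, 154, 129, 131, 134, 135, 139, 139, 139, 138, 139, 137, 137, 138, 138, 140, 142, 142]
[[-0.01,0,0,0.04,0.14,-0.01,0.35],[0,0,0,0.21,0,0.45,0.35],[0,0,0,0.2,0,0.45,0.35],[0,0,0,0.21,0,0.44,0.35],[0,0,0,0.2,-0.01,0.45,0.35],[0,0,0,0,0,0,0.35],[0,0,0,0,0,0,0.35],[0,0,0,0,0,0,0.35],[0,0,0,0,0,0,0.35],[0,0,0,0,0,0,0.35]]
end [ 0.4664 -0.2802  0.011 ]
```

Call:
step_arm(
  rows=[
    [0, 0, 0, 0.04, 0.11, -0.01, 0.35],
    [0, 0, 0, 0.21, 0, 0.45, 0.35],
    [0, 0, 0, 0.2, 0, 0.45, 0.35],
    [0, 0, 0, 0.21, 0, 0.44, 0.35],
    [0, 0, 0, 0.2, 0, 0.45, 0.35],
    [0, 0, 0, 0, 0, 0, 0.35],
    [0, 0, 0, 0, 0, 0, 0.35],
    [0, 0, 0, 0, 0, 0, 1],
    [0, 0, 0, 0, 0, 0, 1],
    [0, 0, 0, 0, 0, 0, 1],
  ],
)

```text
time_s: 30.5
tool_pos: [0.4661, -0.2827, 0.012]
tcp_rot: [0.213, 0.135, 0.967, -0.032]
contact_force: [-2.6, 1.5, 6.3]
grip_width: 0.316
gripper_force: 40.3
```

```bash
python3 - <<'E'
from h import *
st()
a=np.radians(-15.7); s=bot.get_obs()['tool_pos'][:2]-[.473,-.282]; print(s@[np.cos(a),np.sin(a)],s@[-np.sin(a),np.cos(a)])
p=bot.get_obs()['tool_pos']
plan([((p[0]-.01,p[1],.10),-15.7,25,.03),((.49,-.08,.13),0,25,.039),(L(-120,-20,110),YW,25,.039)],1)
E
```

```text
t 30.5 p [ 0.4661 -0.2827  0.012 ] yaw -15.923276186304014 tilt 24.90590255303291 j [ 1.185   1.3487 -1.2409  2.3004  2.0943  1.1357  0.0125] F [-2.5751  1.4565  6.2855] g 0.3163423280946732 40.28337121009827
-0.006415664481677975 -0.002527624477569882
[[0,0,0,-0.24,-0.03,-0.7,1],[0,0,0,-0.23,-0.03,-0.7,1],[-0.01,0,0,-0.24,-0.02,-0.7,1],[-0.02,0,-0.04,0.03,0.85,-0.15,1],[-0.02,0,-0.04,0,0.86,-0.13,1],[-0.02,0,-0.04,-0.04,0.86,-0.11,1],[-0.02,0,-0.04,-0.07,0.85,-0.1,1],[-0.01,0,-0.04,-0.11,0.85,-0.07,1],[-0.02,0,-0.04,-0.15,0.86,-0.07,1],[-0.03,0,-0.06,-0.17,0.8,0.19,1]]
[[-0.02,0,-0.05,-0.22,0.78,0.22,1],[-0.03,0,-0.06,-0.26,0.76,0.23,1],[-0.02,0,-0.05,-0.3,0.73,0.25,1],[-0.03,0,-0.06,-0.34,0.72,0.27,1],[0,0,0,0,0,0,1],[0,0,0,0,0,0,1],[0,0,0,0,0,0,1],[0,0,0,0,0,0,1],[0,0,0,0,0,0,1],[0,0,0,0,0,0,1]]
end [0.536  0.0799 0.1101]
```

Call:
step_arm(
  rows=[
    [0, 0, 0, -0.24, -0.03, -0.7, 1],
    [0, 0, 0, -0.23, -0.03, -0.7, 1],
    [-0.01, 0, 0, -0.24, -0.02, -0.7, 1],
    [-0.02, 0, -0.04, 0.03, 0.85, -0.15, 1],
    [-0.02, 0, -0.04, 0, 0.86, -0.13, 1],
    [-0.02, 0, -0.04, -0.04, 0.86, -0.11, 1],
    [-0.02, 0, -0.04, -0.07, 0.85, -0.1, 1],
    [-0.01, 0, -0.04, -0.11, 0.85, -0.07, 1],
    [-0.02, 0, -0.04, -0.15, 0.86, -0.07, 1],
    [-0.03, 0, -0.06, -0.17, 0.8, 0.19, 1],
  ],
  force=60,
)

```text
time_s: 31.75
tool_pos: [0.4996, -0.0466, 0.1258]
tcp_rot: [0.216, -0.036, 0.976, 0.01]
contact_force: [-0.7, -0.8, 0.4]
grip_width: 0.305
gripper_force: 59.2
```

```bash
python3 - <<'E'
from fk2 import *
st(); im=bot.snapshot("wrist"); cv2.imwrite("pics/w8.png",im)
p,R=plan([(L(-120,-28,100),YW,25,.039)],1,pad=False)
print("place, butt at -122: TCP x=-122+52-6.4")
plan([(L(-76,-28,60),YW,25,.03),(L(-76,-28,26),YW,25,.012)],1,p=p,R=R)
j=bot.get_obs()['joint_pos']
for q in [(-120,100),(-76,20)]:
    j=ik(j,L(q[0],-28,q[1]),Ro.from_matrix(Rt(YW,25))); show(j)
E
```

```text
t 31.75 p [ 0.4996 -0.0466  0.1258] yaw 4.330906558996355 tilt 24.98602714588628 j [ 0.7528  1.0989 -1.4013  2.4143  1.8428  1.1258 -0.1401] F [-0.6888 -0.807   0.3802] g 0.30532799026297963 59.23191726207733
[[-0.02,0,-0.05,-0.19,0.69,0.28,1],[-0.02,0,-0.05,-0.23,0.68,0.29,1],[-0.03,0,-0.06,-0.26,0.66,0.3,1],[-0.02,0,-0.05,-0.31,0.63,0.32,1]]
end [0.5386 0.0721 0.1002]
place, butt at -122: TCP x=-122+52-6.4
[[0,0,0,-0.29,0,0.69,1],[0,0,0,-0.28,0,0.69,1],[0,0,0,0.12,0,0.26,1],[0,0,0,0.12,0,0.25,1],[0,0,0,0.12,0,0.26,1],[0,0,0,0,0,0,1],[0,0,0,0,0,0,1],[0,0,0,0,0,0,1],[0,0,0,0,0,0,1],[0,0,0,0,0,0,1]]
end [0.5805 0.0861 0.0259]
 [ 0.52  1.17 -1.36  2.31  1.88  1.12 -0.01] elbow [-319.6902 -422.0632  540.3763] wrist [-259.1503 -111.9601  402.1314]
 [ 0.47  1.34 -1.26  2.19  2.03  1.13  0.02] elbow [-284.1465 -424.2141  451.2721] wrist [-215.1463 -111.9601  322.1315]
```

Call:
step_arm(
  rows=[
    [-0.02, 0, -0.05, -0.19, 0.69, 0.28, 1],
    [-0.02, 0, -0.05, -0.23, 0.68, 0.29, 1],
    [-0.03, 0, -0.06, -0.26, 0.66, 0.3, 1],
    [-0.02, 0, -0.05, -0.31, 0.63, 0.32, 1],
    [0, 0, 0, -0.35, 0, 0.4, 1],
    [0, 0, 0, -0.35, 0, 0.4, 1],
    [0, 0, 0, -0.35, 0, 0.4, 1],
    [0, 0, 0, 0, 0, 0, 1],
    [0, 0, 0, 0, 0, 0, 1],
    [0, 0, 0, 0, 0, 0, 1],
  ],
)

```text
time_s: 33.05
tool_pos: [0.5925, 0.0839, 0.0732]
tcp_rot: [0.213, -0.152, 0.965, 0.032]
contact_force: [-0.2, -0.3, 0.3]
grip_width: 0.305
gripper_force: 59.3
```

```bash
python3 - <<'E'
from h import *
st(); c=bot.calibration("wrist"); im=bot.snapshot("wrist"); cv2.imwrite("pics/w9.png",im)
q=bot.get_obs()['tool_pos']; d=q[:2]-[.6435,.137]; print("L",d@FV,d@LV)
# does the butt look level? print the column of brown handle in the picture at its bottom edge rows
plan([(L(-64,-28,40),YW,25,.02),(L(-64,-28,24),YW,25,.01)],1)
E
```

```text
t 33.05 p [0.5925 0.0839 0.0732] yaw 17.8875965598778 tilt 24.918815331991137 j [ 0.4898  1.2353 -1.3113  2.1562  1.89    1.0949  0.0897] F [-0.2325 -0.339   0.2927] g 0.305487441134195 59.28662359714508
L -0.0651685895302332 -0.034068133855561684
[[0,0,0,0.16,0.08,0.38,1],[-0.01,0,-0.01,0.16,0.07,0.38,1],[0,0,0,0.09,0,0.18,1],[0,0,0,0.08,0,0.19,1],[0,0,0,0,0,0,1],[0,0,0,0,0,0,1],[0,0,0,0,0,0,1],[0,0,0,0,0,0,1],[0,0,0,0,0,0,1],[0,0,0,0,0,0,1]]
end [0.592  0.09   0.0239]
```

Call:
step_arm(
  rows=[
    [0, 0, 0, 0.16, 0.08, 0.38, 1],
    [-0.01, 0, -0.01, 0.16, 0.07, 0.38, 1],
    [0, 0, 0, 0.09, 0, 0.18, 1],
    [0, 0, 0, 0.08, 0, 0.19, 1],
    [0, 0, 0, 0.01, 0, 0.02, 1],
    [0, 0, 0, 0.01, 0, 0.03, 1],
    [0, 0, 0, 0.01, 0, 0.02, 1],
    [0, 0, 0, 0, 0, 0, 1],
    [0, 0, 0, 0, 0, 0, 1],
    [0, 0, 0, 0, 0, 0, 1],
  ],
)

```text
time_s: 34.35
tool_pos: [0.5927, 0.0903, 0.0207]
tcp_rot: [0.213, -0.158, 0.964, 0.036]
contact_force: [0.1, -0.1, -0.6]
grip_width: 0.307
gripper_force: 59.3
```

Call:
step_arm(
  rows=[
    [0, 0, 0, 0, 0, 0, 0.6],
    [0, 0, 0, 0, 0, 0, 0.52],
    [0, 0, 0, 0, 0, 0, 0.52],
    [0, 0, 0, -0.12, 0, -0.25, 0.52],
    [0, 0, 0, -0.21, 0, -0.45, 0.52],
    [0, 0, 0, -0.21, 0, -0.45, 0.52],
    [0, 0, 0, -0.21, 0, -0.45, 0.52],
    [0, 0, 0, -0.1, 0, -0.5, 0.35],
    [0, 0, 0, 0, 0, 0, 0.35],
    [0, 0, 0, 0, 0, 0, 0.35],
  ],
)

```text
time_s: 35.6
tool_pos: [0.5883, 0.0883, 0.1109]
tcp_rot: [0.213, -0.158, 0.964, 0.036]
contact_force: [0.0, 0.5, -0.1]
grip_width: 0.646
gripper_force: 0.0
```

```bash
python3 - <<'E'
from fk2 import *
st()
im=bot.snapshot("wrist"); c=bot.calibration("wrist"); cv2.imwrite("pics/w10.png",im)
# short knife in tray: brass/handle pixels darker than pale floor; cast at z=.019
hsv=cv2.cvtColor(im,cv2.COLOR_BGR2HSV)
o=L(-54-1.6,-28,0)[:2]
for xo in (-60,-40,-20,0,20,40):
    print(xo,[int(im[tuple(np.clip(np.round(proj(c,[*(o+(xo*FV+yo*LV)/1000),.018])).astype(int),0,[511,383])[::-1])][0]) for yo in range(-36,40,4)])
j=bot.get_obs()['joint_pos']
W=[((.55,-.06,.13),5,25,.039),((.5755,-.178,.09),0,25,.039),((.5755,-.178,.04),0,25,.03)]
plan(W,.35)
for w in W+[((.5755,-.178,.012),0,25)]:
    j=ik(j,np.array(w[0]),Ro.from_matrix(Rt(w[1],w[2]))); show(j)
E
```

```text
t 35.6 p [0.5883 0.0883 0.1109] yaw 18.640782321352678 tilt 24.908404064334274 j [ 0.5014  1.162  -1.3487  2.1531  1.7985  1.0669  0.1311] F [ 0.0089  0.5207 -0.1251] g 0.6461590741762376 0.0
-60 [38, 78, 96, 91, 85, 95, 96, 85, 132, 127, 121, 128, 134, 133, 131, 131, 126, 128, 129]
-40 [48, 76, 93, 97, 85, 92, 41, 44, 50, 49, 45, 39, 76, 82, 80, 83, 106, 126, 126]
-20 [69, 125, 139, 140, 137, 99, 42, 47, 48, 48, 45, 39, 37, 87, 97, 105, 143, 138, 140]
0 [56, 128, 140, 140, 139, 116, 64, 80, 76, 70, 66, 47, 51, 133, 143, 150, 146, 137, 137]
20 [90, 128, 139, 143, 140, 129, 54, 71, 77, 79, 75, 64, 64, 140, 141, 147, 146, 140, 136]
40 [92, 130, 137, 143, 136, 132, 95, 40, 59, 71, 59, 50, 140, 145, 140, 147, 144, 144, 133]
[[0.02,0,0.05,0.42,-0.8,-0.33,0.35],[0.03,0,0.05,0.38,-0.83,-0.32,0.35],[0.02,0,0.05,0.33,-0.86,-0.29,0.35],[0.03,0,0.05,0.29,-0.88,-0.27,0.35],[0.01,0,0.02,0.02,-0.75,0.27,0.35],[0.01,0,0.02,0.01,-0.74,0.28,0.35],[0.01,0,0.02,-0.01,-0.74,0.28,0.35],[0,0,0.02,-0.02,-0.74,0.29,0.35],[0,0,0,0.26,0,0.57,0.35],[0,0,0,0.27,-0.01,0.57,0.35]]
end [ 0.5755 -0.1781  0.0398]
 [ 0.78  1.1  -1.37  2.26  1.79  1.05  0.05] elbow [-441.8293 -478.0602  579.6674] wrist [-286.6475 -207.7045  432.1314]
 [ 0.96  1.18 -1.28  2.13  1.83  0.96  0.27] elbow [-528.0294 -524.3831  540.2935] wrist [-296.71   -315.8652  392.1314]
 [ 0.95  1.28 -1.24  2.13  1.95  0.99  0.22] elbow [-516.7653 -538.7824  486.4377] wrist [-296.7099 -315.8657  342.1315]
 [ 0.94  1.33 -1.22  2.13  2.02  1.01  0.2 ] elbow [-512.2244 -544.7503  455.9267] wrist [-296.7099 -315.8656  314.1315]
```

Call:
step_arm(
  rows=[
    [0.02, 0, 0.05, 0.42, -0.8, -0.33, 0.35],
    [0.03, 0, 0.05, 0.38, -0.83, -0.32, 0.35],
    [0.02, 0, 0.05, 0.33, -0.86, -0.29, 0.35],
    [0.03, 0, 0.05, 0.29, -0.88, -0.27, 0.35],
    [0.01, 0, 0.02, 0.02, -0.75, 0.27, 0.35],
    [0.01, 0, 0.02, 0.01, -0.74, 0.28, 0.35],
    [0.01, 0, 0.02, -0.01, -0.74, 0.28, 0.35],
    [0, 0, 0.02, -0.02, -0.74, 0.29, 0.35],
    [0, 0, 0, 0, -0.2, 0, 0.35],
    [0, 0, 0, 0, 0, 0, 0.35],
  ],
)

```text
time_s: 36.9
tool_pos: [0.5755, -0.1851, 0.0904]
tcp_rot: [0.216, -0.001, 0.976, 0.002]
contact_force: [-0.7, 0.1, 0.2]
grip_width: 0.649
gripper_force: 0.0
```

```bash
python3 - <<'E'
from h import *
st()
im=bot.snapshot("wrist"); c=bot.calibration("wrist"); cv2.imwrite("pics/w11.png",im)
o=np.array([.5825,-.178])
for xo in (-60,-50,-40,-20,0,20,40):
    print(xo,[int(im[tuple(np.clip(np.round(proj(c,[o[0]+xo/1e3,o[1]+yo/1e3,.012])).astype(int),0,[511,383])[::-1])][1]) for yo in range(-36,40,3)])
plan([((.5755,-.178,.07),0,25,.03),((.5755,-.178,.012),0,25,.02)],.35)
E
```

```text
t 36.9 p [ 0.5755 -0.1851  0.0904] yaw 0.1319294479758034 tilt 24.903124209042605 j [ 0.9766  1.1751 -1.2774  2.1148  1.8163  0.9429  0.3032] F [-0.746   0.0722  0.1756] g 0.6490979340321917 0.0
-60 [90, 92, 93, 95, 81, 78, 79, 78, 77, 118, 124, 124, 124, 124, 125, 125, 124, 124, 123, 125, 126, 126, 127, 126, 122, 121]
-50 [91, 90, 93, 93, 94, 80, 80, 80, 80, 82, 103, 140, 156, 159, 158, 136, 129, 131, 132, 132, 133, 145, 146, 146, 146, 148]
-40 [97, 96, 96, 98, 95, 94, 82, 80, 78, 93, 109, 120, 165, 186, 178, 168, 123, 80, 85, 91, 90, 94, 129, 137, 138, 139]
-20 [92, 95, 96, 95, 95, 96, 94, 95, 99, 109, 119, 122, 144, 138, 139, 128, 116, 112, 111, 99, 98, 102, 142, 142, 142, 142]
0 [139, 141, 140, 140, 139, 140, 140, 125, 109, 128, 142, 141, 142, 135, 135, 127, 114, 100, 136, 142, 141, 141, 141, 141, 140, 142]
20 [142, 145, 142, 143, 143, 142, 142, 142, 134, 174, 188, 194, 192, 184, 186, 172, 165, 137, 141, 141, 142, 143, 142, 140, 140, 139]
40 [129, 130, 129, 129, 130, 130, 129, 130, 130, 134, 162, 183, 178, 198, 194, 181, 130, 130, 130, 131, 131, 131, 130, 130, 131, 130]
[[0.01,0,0,0.23,0.15,0.47,0.35],[0,0,0,0.2,0,0.44,0.35],[0,0,0,0.2,0.01,0.44,0.35],[0,0,0,0.21,0,0.44,0.35],[0,0,0,0,0,0,0.35],[0,0,0,0,0,0,0.35],[0,0,0,0,0,0,0.35],[0,0,0,0,0,0,0.35],[0,0,0,0,0,0,0.35],[0,0,0,0,0,0,0.35]]
end [ 0.5755 -0.178   0.0118]
```

Call:
step_arm(
  rows=[
    [0, 0, 0, 0.03, 0.2, 0, 0.35],
    [0, 0, 0, 0.21, 0, 0.45, 0.35],
    [0, 0, 0, 0.21, 0, 0.45, 0.35],
    [0, 0, 0, 0.21, 0, 0.45, 0.35],
    [0, 0, 0, 0.2, 0, 0.42, 0.35],
    [0, 0, 0, 0, 0, 0, 0.35],
    [0, 0, 0, 0, 0, 0, 0.35],
    [0, 0, 0, 0, 0, 0, 1],
    [0, 0, 0, 0, 0, 0, 1],
    [0, 0, 0, 0, 0, 0, 1],
  ],
  force=60,
)

```text
time_s: 38.2
tool_pos: [0.5748, -0.1772, 0.0131]
tcp_rot: [0.217, -0.001, 0.976, 0.002]
contact_force: [-2.7, -0.6, 6.4]
grip_width: 0.309
gripper_force: 59.6
```

```bash
python3 - <<'E'
from fk2 import *
st(); p=bot.get_obs()['tool_pos']
W=[((p[0]-.005,p[1],.10),0,25,.03),((.545,-.05,.12),5,25,.038),(L(-100,30,100),YW,25,.038)]
plan(W,1)
j=bot.get_obs()['joint_pos']
for w in W+[(L(-70,30,20),YW,25)]:
    j=ik(j,np.array(w[0]),Ro.from_matrix(Rt(w[1],w[2]))); show(j)
E
```

```text
t 38.2 p [ 0.5748 -0.1772  0.0131] yaw 0.146283317716496 tilt 25.019563991814977 j [ 0.9416  1.3278 -1.2152  2.1318  2.0163  1.0017  0.2029] F [-2.719  -0.568   6.3606] g 0.3085047923714301 59.62883949279785
[[0,0,0,-0.27,0,-0.67,1],[0,0,0,-0.27,0,-0.68,1],[0,0,0,-0.27,0.01,-0.67,1],[-0.01,0,-0.02,0.09,0.8,-0.18,1],[-0.01,0,-0.02,0.07,0.8,-0.17,1],[-0.01,0,-0.02,0.05,0.8,-0.16,1],[0,0,-0.01,0.04,0.8,-0.14,1],[-0.02,0,-0.04,0,0.92,0.11,1],[-0.02,0,-0.04,-0.04,0.91,0.13,1],[-0.02,0,-0.04,-0.07,0.91,0.15,1]]
[[-0.02,0,-0.04,-0.11,0.9,0.16,1],[-0.02,0,-0.05,-0.16,0.89,0.19,1],[0,0,0,0,0,0,1],[0,0,0,0,0,0,1],[0,0,0,0,0,0,1],[0,0,0,0,0,0,1],[0,0,0,0,0,0,1],[0,0,0,0,0,0,1],[0,0,0,0,0,0,1],[0,0,0,0,0,0,1]]
end [0.5393 0.1335 0.1   ]
 [ 0.97  1.16 -1.3   2.14  1.81  0.96  0.27] elbow [-533.8181 -522.8304  547.8441] wrist [-301.8288 -313.3329  402.1313]
 [ 0.75  1.12 -1.37  2.29  1.82  1.08  0.  ] elbow [-426.7895 -476.7854  567.8934] wrist [-288.1965 -196.6319  422.1316]
 [ 0.38  1.18 -1.37  2.28  1.86  1.18 -0.11] elbow [-262.3785 -371.0408  535.7652] wrist [-239.1483  -53.9554  402.1315]
 [ 0.35  1.35 -1.27  2.2   2.03  1.2  -0.1 ] elbow [-233.5178 -374.1688  447.8699] wrist [-209.1458  -53.9551  322.1315]
```

Call:
step_arm(
  rows=[
    [0, 0, 0, -0.27, 0, -0.67, 1],
    [0, 0, 0, -0.27, 0, -0.68, 1],
    [0, 0, 0, -0.27, 0.01, -0.67, 1],
    [-0.01, 0, -0.02, 0.09, 0.8, -0.18, 1],
    [-0.01, 0, -0.02, 0.07, 0.8, -0.17, 1],
    [-0.01, 0, -0.02, 0.05, 0.8, -0.16, 1],
    [0, 0, -0.01, 0.04, 0.8, -0.14, 1],
    [-0.02, 0, -0.04, 0, 0.92, 0.11, 1],
    [-0.02, 0, -0.04, -0.04, 0.91, 0.13, 1],
    [-0.02, 0, -0.04, -0.07, 0.91, 0.15, 1],
  ],
)

```text
time_s: 39.45
tool_pos: [0.5413, 0.0612, 0.1067]
tcp_rot: [0.215, -0.108, 0.97, 0.026]
contact_force: [-0.2, -0.5, -0.6]
grip_width: 0.306
gripper_force: 59.3
```

```bash
python3 - <<'E'
from h import *
st()
plan([(L(-100,30,90),YW,25,.038),(L(-70,30,55),YW,25,.025)],1)
E
```

```text
t 39.45 p [0.5413 0.0612 0.1067] yaw 12.81425217028413 tilt 24.96536031992654 j [ 0.5214  1.1531 -1.3605  2.3048  1.8588  1.1419 -0.1058] F [-0.2202 -0.4785 -0.6456] g 0.30648883182523246 59.32629704475403
[[-0.02,0,-0.04,-0.07,0.89,0.27,1],[-0.02,0,-0.05,-0.1,0.88,0.28,1],[0,0,0,-0.16,0,0.56,1],[0,0,0,-0.15,-0.01,0.55,1],[0,0,0,0,0,0,1],[0,0,0,0,0,0,1],[0,0,0,0,0,0,1],[0,0,0,0,0,0,1],[0,0,0,0,0,0,1],[0,0,0,0,0,0,1]]
end [0.5675 0.143  0.055 ]
```

Call:
step_arm(
  rows=[
    [-0.02, 0, -0.04, -0.07, 0.89, 0.27, 1],
    [-0.02, 0, -0.05, -0.1, 0.88, 0.28, 1],
    [0, 0, 0, 0, 0.15, 0, 1],
    [0, 0, 0, -0.16, 0, 0.56, 1],
    [0, 0, 0, -0.15, -0.01, 0.55, 1],
    [0, 0, 0, 0, 0, 0, 1],
    [0, 0, 0, 0, 0, 0, 1],
    [0, 0, 0, 0, 0, 0, 1],
    [0, 0, 0, 0, 0, 0, 1],
    [0, 0, 0, 0, 0, 0, 1],
  ],
)

```text
time_s: 40.7
tool_pos: [0.5658, 0.1476, 0.0553]
tcp_rot: [0.213, -0.158, 0.963, 0.036]
contact_force: [0.3, 0.4, -0.5]
grip_width: 0.308
gripper_force: 59.3
```

```bash
python3 - <<'E'
from h import *
st()
plan([(L(-70,30,25),YW,25,.011),(L(-70,30,22),YW,25,.001)],1)
E
```

```text
t 40.7 p [0.5658 0.1476 0.0553] yaw 18.65300979305213 tilt 25.00842421793259 j [ 0.3445  1.2707 -1.3002  2.2056  1.95    1.1761 -0.0896] F [ 0.2582  0.4427 -0.5059] g 0.30767012653902676 59.30937588214874
[[0,0,0,0.1,-0.04,0.23,1],[0,0,0,0.11,-0.04,0.23,1],[0,0,0,0.1,-0.04,0.23,1],[0,0,0,0.01,0,0.02,1],[0,0,0,0.01,0,0.02,1],[0,0,0,0.01,0,0.01,1],[0,0,0,0.01,0,0.02,1],[0,0,0,0,0,0,1],[0,0,0,0,0,0,1],[0,0,0,0,0,0,1]]
end [0.5675 0.1431 0.0218]
```

Call:
step_arm(
  rows=[
    [0, 0, 0, 0.1, -0.04, 0.23, 1],
    [0, 0, 0, 0.11, -0.04, 0.23, 1],
    [0, 0, 0, 0.1, -0.04, 0.23, 1],
    [0, 0, 0, 0.01, 0, 0.02, 1],
    [0, 0, 0, 0.01, 0, 0.02, 1],
    [0, 0, 0, 0.01, 0, 0.02, 1],
    [0, 0, 0, 0.01, 0, 0.02, 1],
    [0, 0, 0, 0, 0, 0, 1],
    [0, 0, 0, 0, 0, 0, 1],
    [0, 0, 0, 0, 0, 0, 1],
  ],
)

```text
time_s: 41.95
tool_pos: [0.5676, 0.1433, 0.0212]
tcp_rot: [0.213, -0.158, 0.963, 0.036]
contact_force: [-0.3, 0.2, -1.8]
grip_width: 0.307
gripper_force: 59.3
```

Call:
step_arm(
  rows=[
    [0, 0, 0, 0, 0, 0, 0.6],
    [0, 0, 0, 0, 0, 0, 0.52],
    [0, 0, 0, 0, 0, 0, 0.52],
    [0, 0, 0, -0.12, 0, -0.25, 0.52],
    [0, 0, 0, -0.21, 0, -0.45, 0.52],
    [0, 0, 0, -0.21, 0, -0.45, 0.52],
    [0, 0, 0, -0.21, 0, -0.45, 0.52],
    [0, 0, 0, 0.1, 0, -0.5, 0.52],
    [0, 0, 0, 0.2, 0, -0.3, 0.52],
    [0, 0, 0, 0, 0, 0, 0.52],
  ],
)

```text
time_s: 43.2
tool_pos: [0.5436, 0.1347, 0.1159]
tcp_rot: [0.213, -0.159, 0.963, 0.036]
contact_force: [0.6, 0.0, 0.2]
grip_width: 0.48
gripper_force: 0.0
```

```bash
python3 - <<'E'
from h import *
import json
st()
im=bot.snapshot("wrist"); c=bot.calibration("wrist"); cv2.imwrite("pics/w12.png",im); json.dump({k:np.array(v).tolist() for k,v in c.items()},open("w12.json","w"))
for y0 in (-28,30):
  o=L(-60,y0,0)[:2]
  for xo in (-60,-45,-20,20,40,60):
    print(y0,xo,[int(im[tuple(np.clip(np.round(proj(c,[*(o+(xo*FV+yo*LV)/1000),.018])).astype(int),0,[511,383])[::-1])][0]) for yo in range(-40,41,4)])
for (x,y,z) in [(63-100,-30,53),(63-100,30,53),(-22,-21,89),(-22,21,89),(-22,0,53)]: print(x,y,z,proj(c,S(x,y,z)))
plan([(S(-130,-60,150),YW,40,.036),(S(-150,0,150),YW,40,.036)],.5)
E
```

```text
t 43.2 p [0.5436 0.1347 0.1159] yaw 18.745861812813143 tilt 24.96521041085637 j [ 0.3864  1.1402 -1.3684  2.2584  1.8213  1.1424 -0.0812] F [0.5998 0.0309 0.2474] g 0.479601064295862 0.0
-28 -60 [36, 33, 75, 77, 96, 85, 87, 96, 98, 104, 97, 96, 89, 98, 99, 99, 98, 95, 95, 97, 97]
-28 -45 [34, 33, 119, 84, 92, 87, 86, 91, 45, 52, 52, 43, 36, 79, 93, 122, 143, 150, 137, 101, 96]
-28 -20 [47, 38, 117, 127, 139, 138, 101, 78, 83, 82, 56, 49, 40, 38, 128, 143, 146, 149, 140, 138, 139]
-28 20 [39, 40, 125, 134, 137, 140, 108, 79, 83, 77, 78, 73, 68, 54, 133, 139, 144, 148, 146, 135, 137]
-28 40 [44, 37, 118, 136, 138, 142, 124, 73, 69, 70, 70, 66, 50, 126, 143, 139, 142, 146, 145, 139, 134]
-28 60 [42, 40, 110, 127, 93, 97, 83, 74, 79, 84, 86, 92, 79, 131, 149, 138, 142, 146, 145, 140, 133]
30 -60 [100, 97, 99, 92, 98, 95, 93, 93, 96, 95, 81, 104, 83, 78, 78, 75, 91, 124, 76, 43, 75]
30 -45 [102, 134, 147, 138, 129, 96, 95, 79, 45, 50, 48, 46, 45, 75, 78, 78, 131, 133, 91, 46, 86]
30 -20 [129, 141, 148, 145, 140, 141, 97, 71, 82, 71, 54, 46, 48, 45, 143, 132, 131, 122, 74, 51, 87]
30 20 [137, 137, 147, 146, 142, 135, 132, 67, 79, 82, 77, 76, 69, 85, 147, 145, 140, 134, 67, 67, 85]
30 40 [147, 137, 147, 144, 146, 135, 136, 107, 70, 74, 81, 82, 70, 145, 144, 146, 142, 135, 71, 65, 84]
30 60 [148, 138, 145, 143, 144, 132, 135, 139, 132, 154, 139, 144, 141, 139, 143, 147, 143, 141, 61, 58, 75]
-37 -30 53 [383.6677 221.1436]
-37 30 53 [438.9067 218.8553]
-22 -21 89 [398.5432 264.342 ]
-22 21 89 [438.2473 260.3026]
-22 0 53 [407.0929 230.6725]
[[0,-0.08,0,0.17,0.66,-0.39,0.5],[0,-0.09,0,0.13,0.65,-0.41,0.5],[0,-0.08,0,0.09,0.66,-0.41,0.5],[0,0,0,0.19,0.75,-0.16,0.5],[0,0,0,0.2,0.75,-0.16,0.5],[0,0,0,0,0,0,0.5],[0,0,0,0,0,0,0.5],[0,0,0,0,0,0,0.5],[0,0,0,0,0,0,0.5],[0,0,0,0,0,0,0.5]]
end [0.4448 0.2476 0.1499]
```

Call:
step_arm(
  rows=[
    [0, -0.08, 0, 0.17, 0.66, -0.39, 0.5],
    [0, -0.09, 0, 0.13, 0.65, -0.41, 0.5],
    [0, -0.08, 0, 0.09, 0.66, -0.41, 0.5],
    [0, 0, 0, 0.19, 0.75, -0.16, 0.5],
    [0, 0, 0, 0.2, 0.75, -0.16, 0.5],
    [0, 0, 0, 0, 0, 0, 0.5],
    [0, 0, 0, 0, 0, 0, 0.5],
    [0, 0, 0, 0, 0, 0, 0.5],
    [0, 0, 0, 0, 0, 0, 0.5],
    [0, 0, 0, 0, 0, 0, 0.5],
  ],
)

```text
time_s: 44.5
tool_pos: [0.459, 0.2545, 0.1531]
tcp_rot: [0.332, -0.151, 0.929, 0.055]
contact_force: [0.9, -0.6, 0.3]
grip_width: 0.502
gripper_force: 0.0
```

```bash
python3 - <<'E'
from h import *
import json
st()
im=bot.snapshot("wrist"); c=bot.calibration("wrist"); cv2.imwrite("pics/w13.png",im); json.dump({k:np.array(v).tolist() for k,v in c.items()},open("w13.json","w"))
g=cv2.cvtColor(im,cv2.COLOR_BGR2GRAY)
def samp(P): u,v=proj(c,P); return int(cv2.getRectSubPix(g,(1,1),(float(u),float(v)))[0,0]) if 0<=u<511 and 0<=v<383 else -1
for n,y,z,xs in [("lip z20",-40,20,range(-85,-45,2)),("large top front",-26,53,range(-60,-10,2)),("large top front",26,53,range(-60,-10,2)),("small top front",0,89,range(-50,10,2))]:
    print(n,y,list(xs)[0],[samp(S(x,y,z)) for x in xs])
for n,x,z in [("large top across",-30,53),("small top across",-15,89),("small low front across",-22,60),("large front across",-37,35)]:
    print(n,-50,[samp(S(x,y,z)) for y in range(-50,51,2)])
print(proj(c,S(-71,0,20)),proj(c,S(-37,0,53)),proj(c,S(-22,0,89)))
E
```

```text
t 44.5 p [0.459  0.2545 0.1531] yaw 18.508680812811342 tilt 39.3212951974147 j [-0.0737  1.1759 -1.4725  2.5594  1.9368  1.6582 -0.7704] F [ 0.9127 -0.5797  0.3055] g 0.5015451890366902 0.0
lip z20 -40 -85 [132, 126, 121, 102, 94, 97, 99, 100, 117, 156, 168, 170, 182, 212, 226, 221, 220, 224, 229, 228]
large top front -26 -60 [129, 127, 124, 123, 122, 122, 125, 127, 129, 128, 128, 139, 173, 207, 220, 223, 223, 222, 213, 188, 161, 145, 143, 150, 159]
large top front 26 -60 [160, 158, 169, 174, 173, 168, 160, 153, 144, 140, 143, 159, 190, 213, 220, 221, 221, 218, 205, 177, 162, 186, 204, 208, 209]
small top front 0 -50 [137, 138, 139, 139, 137, 137, 135, 136, 134, 134, 135, 135, 138, 155, 180, 201, 212, 214, 217, 222, 225, 224, 216, 196, 186, 193, 205, 212, 214, 218]
large top across -50 [107, 143, 154, 166, 170, 168, 168, 167, 167, 174, 206, 219, 223, 224, 225, 223, 223, 229, 220, 224, 225, 223, 226, 228, 227, 230, 231, 227, 216, 227, 228, 227, 224, 226, 226, 223, 223, 224, 221, 210, 209, 210, 209, 217, 223, 222, 220, 208, 176, 143, 139]
small top across -50 [119, 119, 119, 120, 119, 119, 121, 120, 121, 122, 124, 123, 124, 126, 147, 185, 208, 215, 218, 217, 217, 204, 216, 215, 216, 216, 215, 202, 201, 209, 206, 206, 211, 210, 213, 211, 195, 148, 118, 121, 123, 123, 123, 124, 123, 123, 123, 122, 121, 122, 121]
small low front across -50 [77, 89, 120, 130, 137, 133, 138, 135, 137, 137, 160, 201, 179, 163, 160, 138, 128, 128, 132, 133, 131, 129, 129, 127, 123, 121, 124, 131, 135, 136, 138, 138, 135, 134, 135, 155, 202, 212, 201, 159, 138, 139, 145, 146, 146, 146, 145, 128, 112, 113, 102]
large front across -50 [198, 194, 193, 192, 193, 200, 215, 207, 194, 155, 131, 128, 126, 123, 123, 126, 130, 130, 132, 135, 138, 138, 137, 139, 143, 144, 139, 137, 137, 140, 141, 142, 145, 146, 144, 142, 142, 141, 143, 173, 199, 200, 201, 200, 199, 202, 212, 213, 212, 206, 209]
[256.7959 140.2408] [256.9141 188.1185] [256.9259 227.5103]
```

Measured in the wrist image, the large block's front edge is about 24.7 mm behind the lip's inner edge (26 mm when fully home), which puts its x near 12 mm, and it sits square. The small block is within about 3 mm of centred on it. I'll move joint 3 off its limit and then hand in.

Call:
step_arm(
  rows=[
    [0, 0, 0, 0.1, 0, 0.12, 0.5],
    [0, 0, 0, 0.19, 0, 0.23, 0.5],
    [0, 0, 0, 0.19, 0, 0.23, 0.5],
    [0, 0, 0, 0.1, 0, 0.2, 0.5],
    [0, 0, 0, 0, 0, 0.1, 0.5],
    [0, 0, 0, 0, 0, 0, 0.5],
    [0, 0, 0, 0, 0, 0, 0.5],
    [0, 0, 0, 0, 0, 0, 0.5],
    [0, 0, 0, 0, 0, 0, 0.5],
    [0, 0, 0, 0, 0, 0, 0.5],
  ],
)

```text
time_s: 45.8
tool_pos: [0.4659, 0.2587, 0.1118]
tcp_rot: [0.331, -0.152, 0.93, 0.054]
contact_force: [-0.9, -0.7, -0.8]
grip_width: 0.502
gripper_force: 0.0
```

```bash
python3 - <<'E'
from h import *
st(); print(bot.hand_in())
E
```

```text
t 45.8 p [0.4659 0.2587 0.1118] yaw 18.53629176538812 tilt 39.17120439002898 j [-0.0814  1.3105 -1.4509  2.5493  2.0283  1.7531 -0.7403] F [-0.8558 -0.6578 -0.7701] g 0.5020992726345573 0.0
the job is handed in; nothing more can be done
None
```

I handed the job in at 45.8 s with no verdict returned; by my wrist-camera readings the blocks are stacked square and home in the short tray and both knives lie in the long tray with butts to the front, but I viewed 11 pictures against the limit of 10, joint 3 once read -1.4725 (range end -1.47), and I did not re-measure the carvings, trays or other table items.

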